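# Eject a spring clip and clip down the price card on a market stall

### The job

It is getting windy at the stall: clip the price card to its stand. Push the ejector slide on the steel clip dispenser fully home so that the spring clip comes out ears first and let the slide spring back; then squeeze the clip's ears to open its jaws, bring them over the card's slanting side edge that faces the dispenser, about halfway up the card and square to the leaning board, and let the clip close on it and hold there by itself. Do not drop the clip, and do not knock the shakers, the jar or the tissue box about.

Things in the scene. Friction and masses are not known exactly. Their poses are not given: they have to be found in the camera images.
- dispenser: Fixed steel clip dispenser: a tunnel 56 mm wide (x), 118 mm long (y -75 to +43 mm), 67 mm high, on a 90 mm wide 5 mm flange. Origin: on the counter, mid-width. The clip leaves by the mouth at y = +43 mm, towards +y. Inside: 43 mm wide, floor z = 30 mm, roof underside z = 63 mm with a 16 mm slot along its middle.
- ejector (a joint): Ejector slide, m: 0 = back (its spring of 2 to 7 N returns it), 0.044 = fully home towards the dispenser's +y. Fully home it has pushed the clip about 42 mm: the ears stand free outside the mouth, the jaws are still in the tunnel.
- ejector_tab (a point): Middle of the rear face (to be pushed; it looks to the dispenser's -y) of the black thumb tab on top of the dispenser. Tab: 34 mm wide (x), 12 mm thick (y), 26 mm tall, 70 to 96 mm above the counter; this point at 83 mm. It moves with the slide.
- clip: Grey plastic spring clip like a big clothes peg on its side, 70 mm long, 30 mm tall, 45 g; starts in the dispenser, axes parallel to its. Origin: underside, below the pivot. z = pivot axis, +y = ears (y 4 to 32 mm; 39 mm over the tips along x at rest, 30 mm and parallel when fully squeezed), -y = jaws, 6 mm thick, tips at y = -38 mm, usable from there to y = -10 mm.
- clip_pivot (a point): Centre of the clip: on its pivot axis at half its height, 15 mm above the clip's origin. The clip's frame belongs to its +x half, which turns about the pivot by half the opening when the clip is squeezed.
- clip_jaw (a joint): Opening of the clip's jaws, rad: 0 = shut (3.5 mm gap at the tips), 0.29 = squeezed fully open (14 mm gap at the tips, 9 mm at their back), about 0.07 when shut on the 6 mm board. Squeezing takes about 6 N at the ears.
- board: Leaning board of the fixed stand with the price card on its front, 6 mm thick, 140 mm wide, 150 mm long, leaning 35 deg from vertical, top away from the robot. Origin: lower end of its free side edge (facing the dispenser), mid-thickness, 12 mm above the counter. z = up along that edge, +y = outwards from it (board: y -140 to 0), -x = front. Card: z 54 to 146 mm.
- card_edge (a point): The point of the board's free side edge halfway up the card: board frame (0, 0, 100) mm. The stand's 8 mm foot plate and rear struts lie at board y below -5 mm.
- shaker_tall: Bystander: steel shaker 62 mm in diameter, 120 mm tall, upright; origin under its centre.
- shaker_short: Bystander: steel shaker 68 mm in diameter, 90 mm tall, upright; origin under its centre.
- sauce_jar: Bystander: jar 64 mm in diameter, 85 mm tall, upright; origin under its centre.
- tissue_box: Bystander: tissue box 110 x 200 mm (x, y), 70 mm tall with a tissue up to 115 mm; origin under its centre.
- dispenser_mouth (a point): Middle of the tunnel floor at the mouth: dispenser frame (0, 43, 30) mm. From here a support tongue 22 mm wide (x), 6 mm thick, its top at floor height, sticks out 36 mm along the dispenser's +y; fingers can pass down on both sides of it.
Not all that is in view belongs to the job. Leave any orange look-alike of the clip alone.

How it is judged:
By the outcome, as a careful person would: the job done as asked, in the order asked, and still so for the second after the job is handed in, with the robot touching nothing.
It also fails if it takes over 53 s, if anything falls off the work surface, if the arm or the gripper's body presses on something with over 40 N, if the wrist force passes 120 N, or if a joint passes its speed limit or range.

### The arm

A 7-joint arm with a two-finger parallel gripper is mounted at the origin on the work surface. World frame = base frame: x ahead of the robot, y to its left, z up, the work surface at z = 0. Lengths are in mm, angles in rad, forces in N, time in s.
With the tool pointing down it reaches from about 400 to 875 mm from the base axis. Payload 4.4 kg.
Tool frame: the origin (TCP) lies on the centre line of the jaws, within the pads' length; the fingertips stand 25 mm ahead of it and the grasp point (between the pads) lies 6 mm ahead of it (ctrl.finger_overhang is the distance from the TCP to the fingertips, in mm); z points along the fingers, y is the line along which they close (so a half turn about z gives the same grasp; the last joint's range is limited). The gripper opens to 85 mm and grips with 20 to 120 N. Pads are 22 mm wide; open, the fingers measure 114 mm over their backs; the gripper's body (76 mm by 85 mm) begins 54 mm behind the grasp point. The pads swing forward as they close: fully open they stand 13 mm farther back than shut.
Start: joints at [1.094, 0.628, 0.038, 1.517, -0.027, 0.996, -0.02], TCP at [259.6, -595.924, 256.313] pointing down, gripper open.
Joint ranges: [-3.06, 3.06], [-0.37, 2.12], [-1.25, 1.32], [0.18, 2.47], [-1.1, 4.24], [0.23, 1.98], [-2.94, 2.94]. Speed limits (rad/s): [2.57, 2.57, 3.14, 3.14, 3.14, 3.14, 3.14].

### API

Orientations are given as [roll, pitch, yaw] about the fixed x, y, z axes, in that order (R = Rz(yaw) Ry(pitch) Rx(roll)).
In Python, from cell import ctrl gives the robot as it stands. The module is installed in compiled form; this text tells all that it offers.
- The arm moves only by the tool play_rows, never from a script. Its argument "targets" is a list of rows, each a list of 5 numbers: the closure, from 0 (fully open) to 1 (shut), then the shift along the tool's x, y, z in cm, then the turn about the tool's z in degrees. In form: [[gripper, dx, dy, dz, spin], ...]. A call has 1 to 10 rows; each row is the pose to reach, as a shift and turn from the pose commanded when the call began, along the tool's axes at that moment; what a row does not reach only later rows make up. A row lasts 1/10 s, in which the tool goes at most 50 mm and 8.59 degrees, less where a joint would pass 70% of its speed; a pose out of reach is approached as far as the arm can. A call with a gripper value outside its range is refused whole. The fingers move at their own pace and stop on an object; the grip force is fixed at half the most. Time passes only in rows, so rows that repeat a pose let the fingers close. It gives the time, the measured TCP pose, the force, the opening and the grip force at its end, in the units of the state.
- ctrl.read_state(): the state, without advancing time (a new reading comes with each control period).
- ctrl.get_image(name): name is "side" or "top"; returns (picture, depth): 420x560x3 uint8, red, green, blue; 420x560 float32, mm along the optical axis (not along the pixel's ray), 0 where there is no reading.
- ctrl.calibration(name): a dict with "vfov" (degrees; the focal length in pixels is half the picture's height over the tangent of half this angle, whatever the lens; pixels are square), "cx", "cy" (the principal point, pixels), "k1" (the pictures are not rectified: a ray, as slopes to the right and down, at radius r is drawn at 1 + k1 r^2 times it, then the intrinsics apply), "extrinsics" (4x4, takes a point from camera to world coordinates). Camera axes: x right, y down, z forward; pixel columns grow to the right and rows downward; lengths in mm; the calibration is good to about 2 mm. A picture is of the moment at which its call begins. calibration takes no time and is no camera call.
- ctrl.finish_job(): hands the job in; it is judged then, once.
Trained networks look in the newest picture that a camera, given by its name, has taken for a name from the list of things; names that differ only in an ending like _2 or _b are one class to them, and where a whole thing is asked for, a point or a joint stands for the part that bears it (a point fixed in the world has none). Each returns a list of dicts, best first, with "confidence" (0 to 1); they miss things now and then, are a little off and sometimes report something else, mostly with a low value. They report only what shows in the picture. A call takes as long as a camera call. They do not tell look-alikes from the thing itself.
- ctrl.search_frame(camera, name): "bbox" ([left, top, right, bottom] in pixels, round what is visible of it).
- ctrl.trace(camera, name): "pixels" (420x560 bool, what is visible of it) and "bbox" ([left, top, right, bottom] in pixels, round what is visible of it).
The state is a dict: "clock": time; "qpos": joint angles; "qd": joint speeds; "tau": joint torques, N m; "eef_pos": TCP position; "tool_rot": TCP orientation; "force": force on the tool from outside, world axes, zero at the start; "torque": the same for the moment, N m; "width": finger opening in mm; "gripper_force": force on a finger pad.
Only numpy, scipy, OpenCV 4.12 (cv2) and the standard library are available. Lean on these libraries where they do the work, as an engineer would, in place of code of your own. Each camera call takes 0.05 s, during which the arm holds its last target. There are 200 camera calls.

## Working session

There is one attempt and no reset: what is moved stays moved. The work goes in short steps, Python scripts to look and compute and a tool call to move; the robot and the scene stay as the last step left them, time stands still between calls to the robot, and variables do not carry over. Pictures are saved under pics/ and viewed, at most 10 in all, crops included, and the job is handed in when it is done.

Besides the shell and the picture viewer there is one more tool, called as name(argument=value, ...), one argument or row to a line, values as JSON. play_rows: Moves the arm, as the interface text tells. Its arguments: {"type":"object","properties":{"targets":{"type":"array"}},"required":["targets"]}

```bash
mkdir -p pics; cat > h.py <<'E'
import numpy as np, cv2
from cell import ctrl
from scipy.spatial.transform import Rotation as R
def cal(n):
    c=ctrl.calibration(n); f=210/np.tan(np.radians(c['vfov'])/2)
    return c,f,np.array(c['extrinsics'])
def pts(n,depth,us,vs):
    "pixels -> world"
    c,f,T=cal(n); us=np.asarray(us,float);vs=np.asarray(vs,float)
    d=depth[vs.round().astype(int),us.round().astype(int)]
    x=(us-c['cx'])/f;y=(vs-c['cy'])/f
    a,b=x.copy(),y.copy()
    for _ in range(20):
        s=1+c['k1']*(a*a+b*b); a=x/s;b=y/s
    P=np.stack([a*d,b*d,d],-1)
    return P@T[:3,:3].T+T[:3,3]
def save(n,name,crop=None,scale=1):
    im,d=ctrl.get_image(n)
    o=im[...,::-1]
    if crop: o=o[crop[1]:crop[3],crop[0]:crop[2]]
    cv2.imwrite('pics/'+name,cv2.resize(o,None,fx=scale,fy=scale,interpolation=cv2.INTER_CUBIC))
    np.save('d_'+n+'.npy',d); np.save('i_'+n+'.npy',im)
    return im,d
E
python3 - <<'E'
from h import *
for n in('side','top'):
    im,d=save(n,n+'0.png'); c,f,T=cal(n); print(n,c,f)
    for k in('dispenser','ejector_tab','clip','board','shaker_tall','shaker_short','sauce_jar','tissue_box'):
        for r in ctrl.trace(n,k)[:2]:
            m=r['pixels']; v,u=np.nonzero(m&(d>0))
            if len(u)==0: continue
            P=pts(n,d,u,v); print(n,k,round(r['confidence'],2),r['bbox'],len(u),np.median(P,0).round(),np.percentile(P,2,0).round(),np.percentile(P,98,0).round())
print(ctrl.read_state(),ctrl.finger_overhang)
E
```

```text
side {'vfov': 50.28267820841673, 'cx': 283.4134130045926, 'cy': 205.81239773314255, 'k1': -0.1201824874406871, 'extrinsics': array([[-8.71732183e-01, -3.38253756e-01,  3.54495976e-01,
         1.61370765e+02],
       [-4.89532214e-01,  5.70221711e-01, -6.59701001e-01,
         5.92182008e+02],
       [ 2.10050390e-02, -7.48619794e-01, -6.62666727e-01,
         7.77792678e+02],
       [ 0.00000000e+00,  0.00000000e+00,  0.00000000e+00,
         1.00000000e+00]])} 447.46127982828494
side dispenser 0.91 [212.9, 266.8, 287.6, 334.3] 2830 [460. 146.  45.] [425.  80.   3.] [514. 212.  96.]
side ejector_tab 0.6 [254.1, 268.5, 268.6, 287.2] 157 [467. 116.  91.] [453. 106.  66.] [483. 121.  98.]
side clip 0.74 [224.9, 286.5, 253.8, 308.9] 206 [487. 156.  56.] [473. 119.  35.] [505. 178.  63.]
side clip 0.6 [311.8, 291.2, 347.0, 321.3] 606 [331.  61.  23.] [303.  24.  -0.] [374.  76.  33.]
side board 0.56 [312.8, 142.1, 364.9, 220.3] 2119 [ 469. -261.   79.] [ 425. -339.   11.] [ 513. -198.  137.]
side shaker_tall 0.91 [115.8, 247.9, 155.6, 304.1] 1709 [684. 236.  86.] [671. 201.   2.] [730. 2
[... 1972 characters left out ...]
.   77.]
{'clock': 0.9, 'qpos': array([ 1.0941948 ,  0.62837844,  0.03851695,  1.51739597, -0.0270192 ,
        0.99629544, -0.02001727]), 'qd': array([ 0.00011773,  0.00137942,  0.00043543, -0.00190494,  0.00050992,
        0.00207207, -0.00038798]), 'tau': array([-6.87475949e-05, -5.63261962e+01,  1.22580506e+00, -1.93783289e+01,
        1.10101450e-02,  1.51946912e-03, -9.57212166e-06]), 'eef_pos': array([ 259.60150758, -595.92917879,  256.32900067]), 'tool_rot': array([ 3.14155204e+00, -4.43570225e-05,  4.10735206e-01]), 'force': array([-0.81833354,  0.25742287, -0.24089271]), 'torque': array([-0.04508187, -0.0558841 ,  0.03979645]), 'gripper_force': 0.0, 'width': 85.27439553039216} 25.0
```

View pics/side0.png

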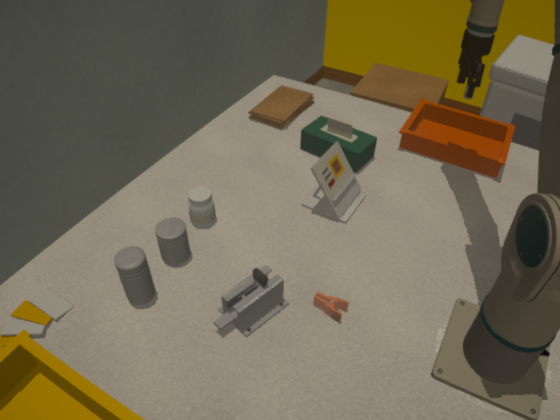

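View pics/top0.png

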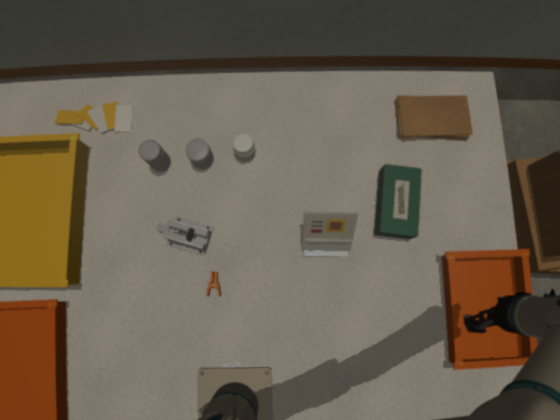

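```bash
cat > m.py <<'E'
from h import *
def P(n,k,pick=0):
    d=np.load('d_%s.npy'%n); r=ctrl.trace(n,k)[pick]; v,u=np.nonzero(r['pixels']&(d>0)); return pts(n,d,u,v)
if __name__=='__main__':
    for n in('side','top'):
        Q=P(n,'board')
        # plane fit RANSAC of leaning plate
        best=None; g=np.random.default_rng(0)
        for _ in range(500):
            a,b,c=Q[g.choice(len(Q),3,False)]; nn=np.cross(b-a,c-a); l=np.linalg.norm(nn)
            if l<1:continue
            nn/=l
            if abs(nn[2])>.8: continue
            i=abs((Q-a)@nn)<3
            if best is None or i.sum()>best.sum(): best=i
        S=Q[best]; c=S.mean(0); nn=np.linalg.svd(S-c,full_matrices=False)[2][2]; nn*=-np.sign(nn[0])
        print(n,'board n',nn,'lean',np.degrees(np.arcsin(nn[2])),'yaw',np.degrees(np.arctan2(-nn[1],-nn[0])),best.sum(),c)
        h=np.cross([0,0,1.],nn); h/=np.linalg.norm(h); h*=np.sign(h[1]); up=np.cross(nn,h); up*=np.sign(up[2])
        for lo in range(-70,80,20):
            s=S[(((S-c)@up)>lo)&(((S-c)@up)<lo+20)]
            if len(s)>5:
                t=(s-c)@h; e=s[t>np.percentile(t,97)].mean(0); print(lo,e.round(1),np.percentile(t,[1,99]).round(1))
        D=P(n,'dispenser')
        for zl,zh in((58,72),(1,9)):
            T=D[(D[:,2]>zl)&(D[:,2]<zh)]; print('disp',zl,len(T),cv2.minAreaRect(T[:,:2].astype(np.float32)),T.mean(0))
        T=D[(D[:,2]>80)]; print('tab',T.mean(0).round(1),np.ptp(T,axis=0))
E
python3 m.py
```

```text
side board n [-0.82405347  0.0350213   0.5654285 ] lean 34.432052594765004 yaw -2.433538675260991 1789 [ 468.13339495 -263.76238421   79.48819297]
-70 [ 435.8 -196.5   25.7] [-74.6  66.5]
-50 [ 449.1 -196.6   46.3] [-74.6  66.3]
-30 [ 460.8 -197.8   61.4] [-74.   65.7]
-10 [ 472.1 -199.    80.4] [-74.8  65.8]
10 [ 481.  -198.8   94.1] [-73.   65.5]
30 [ 495.4 -199.5  112.9] [-70.7  65.7]
50 [ 506.1 -201.   130.4] [-72.3  64.6]
70 [ 512.3 -200.   138.4] [-61.3  66. ]
disp 58 1042 ((474.5422058105469, 129.36563110351562), (120.32070922851562, 57.50026321411133), 73.4625015258789) [471.83496749 136.46162118  66.88252286]
disp 1 528 ((484.77227783203125, 128.66172790527344), (119.71394348144531, 118.0122299194336), 76.36666107177734) [446.30364268 145.45787417   5.73229265]
tab [467.1 114.5  92.1] [33.53622324 17.38478409 18.87732105]
top board n [-0.82288133  0.02937731  0.56745334] lean 34.57282947414576 yaw -2.044621882622013 1674 [ 476.37429257 -268.69050548   84.16495144]
-70 [ 446.2 -199.9   35.9] [-67.4  67.2]
-50 [ 455.9 -198.3   48.7] [-69.1  70.2]
-30 [ 467.6 -200.4   68.8] [-67.5  68.9]
-10 [ 480.  -200.4   85.3] [-68.3  69. ]
10 [ 491.2 -202.   101.9] [-68.5  68.3]
30 [ 502.6 -201.4  117.5] [-67.6  69.2]
50 [ 512.1 -201.8  130.8] [-68.1  68.2]
disp 58 589 ((479.4378967285156, 127.92243957519531), (119.65889739990234, 55.57272720336914), 73.49617767333984) [479.15094159 128.10682978  67.20899736]
disp 1 393 ((480.51934814453125, 128.59808349609375), (125.07807159423828, 93.47348022460938), 73.68025970458984) [474.05645885 124.91902888   5.54193213]
tab [472.5 107.8  94.6] [31.60359554 18.9943657  20.71290055]
```

play_rows(
  targets=[
    [0,0,5,-5,0],
    [0,0,10,-10,0],
    [0,0,15,-15,0],
    [0,0,20,-20,0],
    [0,0,25,-25,0],
    [0,0,28,-28,0],
    [0,0,30,-30,0],
  ],
)

```text
clock: 1.8
eef_pos: [324.5, -766.0, 438.4]
tool_rot: [3.134, -0.02, 0.381]
force: [-0.4, -0.0, -1.4]
width: 85.6
gripper_force: 0.0
```

play_rows(
  targets=[
    [0,0,0,0,0],
    [0,0,0,0,0],
    [0,0,0,0,0],
  ],
)

```text
clock: 2.1
eef_pos: [321.4, -764.2, 437.5]
tool_rot: [3.141, -0.02, 0.376]
force: [0.2, -0.5, -0.3]
width: 85.4
gripper_force: 0.0
```

play_rows(
  targets=[
    [0,0,3,0,0],
    [0,0,6,0,0],
    [0,0,6,0,0],
    [0,0,6,0,0],
  ],
)

```text
clock: 2.5
eef_pos: [321.0, -771.4, 436.1]
tool_rot: [-3.137, -0.017, 0.374]
force: [54.0, 15.9, 0.8]
width: 85.3
gripper_force: 0.0
```

```bash
python3 -c "
from h import *
print(ctrl.read_state()['qpos'])"
```

```text
[ 1.08359603  1.08505876  1.16274267  0.18588483 -1.10054398  1.98100216
  0.06526118]
```

play_rows(
  targets=[
    [0,0,-4,0,0],
    [0,0,-8,0,0],
    [0,0,-12,3,0],
    [0,0,-16,6,0],
    [0,0,-20,8,0],
    [0,0,-22,9,0],
    [0,0,-22,9,0],
  ],
)

```text
clock: 3.2
eef_pos: [242.4, -558.1, 342.2]
tool_rot: [-3.126, -0.023, 0.376]
force: [0.4, -1.8, 0.9]
width: 85.3
gripper_force: 0.0
```

```bash
python3 -c "
from h import *
s=ctrl.read_state()
print(s['qpos'],s['force'],s['eef_pos'],s['tool_rot'])"
```

```text
[ 0.5025224   0.8026331   1.27410342  1.5276772  -0.78365674  1.41631894
  0.63967992] [ 0.42691199 -1.80291005  0.9071822 ] [ 242.44498626 -558.07201706  342.21783516] [-3.12572926 -0.0232989   0.37554555]
```

```bash
cat > fk.py <<'E'
import numpy as np, itertools, json
from scipy.spatial.transform import Rotation as R
from scipy.optimize import least_squares
def fk(q,p,sg):
    o1,d1,L1,L2,L3,a4,a6,o7=p
    e=lambda ax,t:R.from_euler(ax,t).as_matrix()
    M=e('z',sg[0]*q[0]+o1); x=np.array([0,0,d1])
    M=M@e('y',q[1])@e('z',sg[1]*q[2]); x=x+M@[a4,0,L1]
    M=M@e('y',q[3]); x=x+M@[-a4,0,0]
    M=M@e('z',sg[2]*q[4]); x=x+M@[0,0,L2]
    M=M@e('y',q[5]); x=x+M@[a6,0,0]
    M=M@e('z',sg[3]*q[6]+o7); x=x+M@[0,0,L3]
    return x,M
D=[([ 1.0941948 ,  0.62837844,  0.03851695,  1.51739597, -0.0270192 ,0.99629544, -0.02001727],[ 259.60150758, -595.92917879,  256.32900067],[ 3.14155204e+00, -4.43570225e-05,  4.10735206e-01]),
([ 1.08359603,1.08505876,1.16274267,0.18588483,-1.10054398,1.98100216,0.06526118],[321.0, -771.4, 436.1],[-3.137, -0.017, 0.374]),
([ 0.5025224 ,0.8026331,1.27410342,1.5276772,-0.78365674,1.41631894,0.63967992],[ 242.44498626,-558.07201706,342.21783516],[-3.12572926,-0.0232989,0.37554555])]
def res(p,sg):
    r=[]
    for q,x,e in D:
        X,M=fk(q,p,sg); r+=list(X-x); r+=list(300*(M-R.from_euler('xyz',e).as_matrix()).ravel())
    return np.array(r)
if __name__=='__main__':
    out=[]
    for sg in itertools.product([1,-1],repeat=4):
        for o7 in(0,1.57,3.14,-1.57):
            o1=-1.159-sg[0]*1.094
            s=least_squares(res,[o1,340,400,400,150,0,0,o7],args=(sg,)); out.append((s.cost,sg,s.x))
    out.sort(key=lambda t:t[0])
    for o in out[:3]: print(o[0],o[1],o[2].round(3)); 
    json.dump([list(out[0][1]),list(out[0][2])],open('fk.json','w')); print(res(out[0][2],out[0][1]).round(2))
E
python3 fk.py
```

```text
36.93016005733602 (-1, -1, -1, -1) [-3.60000e-02  7.99599e+02  5.49911e+02  3.93949e+02  7.74585e+02
  6.11000e+00  8.65100e+00  1.53500e+00]
36.93016005735526 (-1, -1, -1, -1) [-3.60000e-02  7.99599e+02  5.49911e+02  3.93949e+02  7.74585e+02
  6.11000e+00  8.65100e+00  1.53500e+00]
36.93016005736478 (-1, -1, -1, -1) [-3.60000e-02  7.99599e+02  5.49911e+02  3.93949e+02  7.74585e+02
  6.11000e+00  8.65100e+00  1.53500e+00]
[ 5.45 -1.35  1.03 -0.    0.   -0.    0.    0.   -0.   -0.    0.    0.
 -4.68 -0.94  1.5   0.   -0.02  0.12 -0.01 -0.01 -0.3   0.    0.33 -0.
  0.51  3.03 -2.52 -0.01  0.    0.25  0.   -0.   -0.18  0.17  0.26  0.  ]
```

```bash
cat >> h.py <<'E'
def plan(way,step=45):
    """way: (grip, world xyz, spin deg). prints tool-frame cm targets"""
    s=ctrl.read_state(); M=R.from_euler('xyz',s['tool_rot']).as_matrix(); p=np.array(s['eef_pos'])
    print('at',p.round(1),s['tool_rot'].round(3),'q',s['qpos'].round(2))
    for g,x,sp in way:
        d=M.T@(np.array(x)-p)/10; print(g,d.round(2),sp,'dist',round(np.linalg.norm(d),1))
O=np.array([481.5,144,0]); a=np.radians(-16.5)
DX=np.array([np.cos(a),np.sin(a),0]); DY=np.array([-np.sin(a),np.cos(a),0])
def dl(x,y,z): return O+x*DX+y*DY+[0,0,z]
E
python3 - <<'E'
from h import *
plan([(1,[480,-300,300],0),(1,dl(0,-67,160),-52)])
print(ctrl.calibration('top')['extrinsics'][:3,3])
E
```

```text
at [ 242.4 -558.1  342.2] [-3.126 -0.023  0.376] q [ 0.5   0.8   1.27  1.53 -0.78  1.42  0.64]
1 [ 31.46 -15.22   5.2 ] 0 dist 35.3
1 [ 43.43 -50.96  20.05] -52 dist 69.9
[ 334.79740956 -127.56351032 1162.82019603]
```

play_rows(
  targets=[
    [1,4,-2,0.7,0],
    [1,8,-4,1.4,0],
    [1,12,-6,2,0],
    [1,16,-8,2.7,0],
    [1,20,-10,3.3,-7],
    [1,24,-12,4,-14],
    [1,28,-14,4.6,-20],
    [1,31,-15,5,-26],
    [1,31.5,-15.2,5.2,-30],
    [1,31.5,-15.2,5.2,-30],
  ],
)

```text
clock: 4.2
eef_pos: [481.5, -304.4, 298.4]
tool_rot: [-3.141, -0.02, 0.906]
force: [0.0, -0.3, -0.2]
width: -0.0
gripper_force: 0.0
```

```bash
python3 - <<'E'
from h import *
plan([(1,dl(0,-67,180),-22),(1,dl(0,-67,160),-22)])
s=ctrl.read_state();print(s['qpos'],s['eef_pos'])
E
```

```text
at [ 481.5 -304.4  298.4] [-3.141 -0.02   0.906] q [-0.13  0.73  1.17  1.71 -0.74  1.21  0.58]
1 [ 28.83 -25.18  12.43] -22 dist 40.2
1 [ 28.79 -25.18  14.42] -22 dist 40.9
[-0.12509895  0.73439478  1.17443493  1.71268923 -0.74175545  1.21277306
  0.58321236] [ 481.50780724 -304.42867488  298.38040314]
```

play_rows(
  targets=[
    [1,3,-2.6,1,-4],
    [1,6.5,-5.7,2.5,-8],
    [1,10,-8.7,4,-12],
    [1,13.5,-11.8,5.5,-16],
    [1,17,-14.8,7,-19],
    [1,20.5,-17.9,8.5,-22],
    [1,24,-21,10,-22],
    [1,27,-23.6,11.5,-22],
    [1,28.8,-25.2,12.4,-22],
    [1,28.8,-25.2,12.4,-22],
  ],
)

```text
clock: 5.2
eef_pos: [461.6, 79.0, 177.7]
tool_rot: [3.139, -0.014, 1.288]
force: [-0.2, 0.2, -1.0]
width: -0.1
gripper_force: 0.0
```

```bash
python3 - <<'E'
from h import *
plan([(1,dl(0,-67,101),0),(1,dl(0,-30,101),0),(1,dl(0,2,101),0)])
s=ctrl.read_state();print(s['qpos'],s['eef_pos'])
save('side','s1.png',(160,180,360,360),4); save('top','t1.png',(120,160,280,300),4)
E
```

```text
at [461.6  79.  177.7] [ 3.139 -0.014  1.288] q [-0.88  0.75  1.07  2.11 -0.94  0.85  0.49]
1 [-0.01  0.04  7.67] 0 dist 7.7
1 [3.69 0.06 7.72] 0 dist 8.6
1 [6.89 0.08 7.77] 0 dist 10.4
[-0.87717603  0.74933741  1.06547315  2.11487222 -0.9364589   0.85253373
  0.48899177] [461.58638309  78.98942354 177.6987174 ]
```

View pics/s1.png

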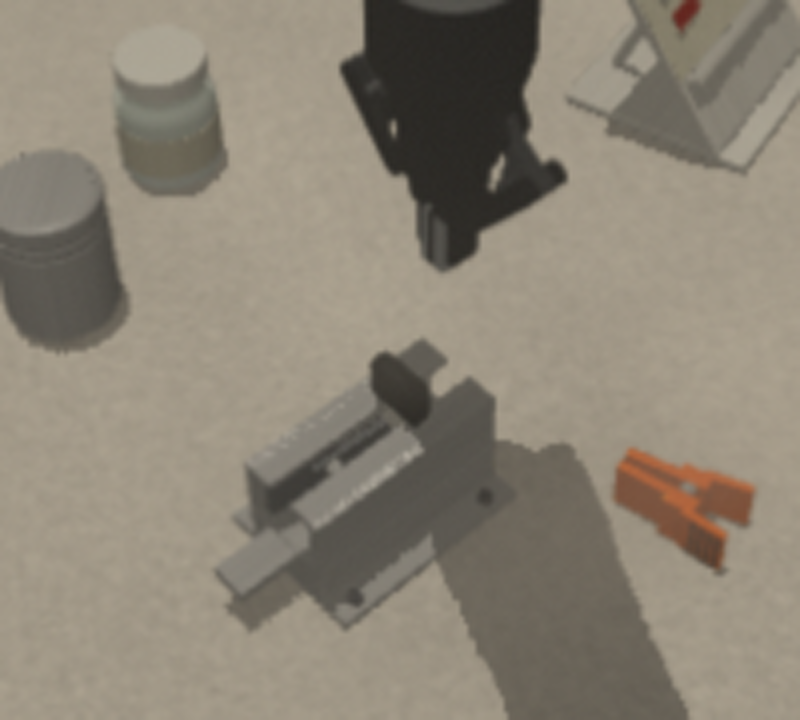

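play_rows(
  targets=[
    [1,0,0,3.8,0],
    [1,0,0,7.6,0],
    [1,0,0,7.6,0],
    [1,1.5,0,7.6,0],
    [1,2.5,0,7.6,0],
    [1,3.5,0,7.7,0],
    [1,4.5,0,7.7,0],
    [1,5.2,0,7.7,0],
    [1,5.6,0,7.7,0],
    [1,5.6,0,7.7,0],
  ],
)

```text
clock: 6.3
eef_pos: [482.4, 128.1, 104.4]
tool_rot: [3.128, -0.012, 1.282]
force: [-0.3, -5.2, 2.9]
width: -0.0
gripper_force: 2.7
```

```bash
python3 - <<'E'
from m import *
im,d=ctrl.get_image('top'); np.save('d_top.npy',d)
im,d=ctrl.get_image('side'); np.save('d_side.npy',d)
s=ctrl.read_state(); print(((s['eef_pos']-O)@DX),(s['eef_pos']-O)@DY,s['force'])
for n in('side','top'):
    for k in('ejector_tab','clip'):
        for i in range(2):
            try:
                Q=P(n,k,i)-O; L=np.stack([Q@DX,Q@DY,Q[:,2]],1); print(n,k,np.percentile(L,5,0).round(),np.median(L,0).round(),np.percentile(L,95,0).round())
            except IndexError: pass
E
```

```text
5.37635300279815 -15.450559935056644 [-0.7343022  -5.96462369  3.02309952]
side ejector_tab [-20.  16.  33.] [ 2. 52. 55.] [15. 71. 63.]
side ejector_tab [-20.  -2.  67.] [-6.  6. 92.] [10.  8. 98.]
side clip [-45. -67.   4.] [-29.   0.  43.] [20. 44. 86.]
side clip [-146. -146.    6.] [-122. -117.   25.] [ -89. -112.   32.]
top ejector_tab [205. -15.  19.] [229.  11.  89.] [260.  43.  93.]
top clip [-136. -146.    2.] [-110. -124.   29.] [ -83. -114.   33.]
top clip [  67. -460.   20.] [ 113. -397.   85.] [ 156. -335.  135.]
```

play_rows(
  targets=[
    [1,0.3,-0.3,0.2,0],
    [1,0.6,-0.4,0.3,0],
    [1,0.9,-0.4,0.3,0],
    [1,1.1,-0.4,0.3,0],
    [1,1.1,-0.4,0.3,0],
  ],
)

```text
clock: 7.3
eef_pos: [481.2, 136.5, 101.5]
tool_rot: [3.127, -0.007, 1.279]
force: [-0.4, -11.3, 4.1]
width: 0.1
gripper_force: 5.5
```

```bash
python3 - <<'E'
from m import *
im,d=ctrl.get_image('side'); np.save('d_side.npy',d)
s=ctrl.read_state(); print(((s['eef_pos']-O)@DX),(s['eef_pos']-O)@DY,s['eef_pos'],s['force'],s['qpos'])
for r in ctrl.trace('side','ejector_tab'):
    v,u=np.nonzero(r['pixels']&(d>0)); Q=pts('side',d,u,v)-O; L=np.stack([Q@DX,Q@DY,Q[:,2]],1); print(r['confidence'],np.percentile(L,5,0).round(),np.median(L,0).round(),np.percentile(L,95,0).round())
E
```

```text
1.8255267683610208 -7.255853819124023 [481.18957727 136.52446655 101.50949296] [ -0.86598966 -10.9963784    3.69414205] [-0.863444    0.8512227   0.86040219  2.08891919 -1.06575701  0.70890922
  0.42822756]
0.52 [-19.   6.  65.] [-6. 13. 92.] [10. 16. 98.]
0.25 [-21.  30.  30.] [ 0. 60. 54.] [14. 80. 62.]
```

play_rows(
  targets=[
    [1,0.3,0,0,0],
    [1,0.6,0,0,0],
    [1,0.6,0,0,0],
  ],
)

```text
clock: 7.7
eef_pos: [481.3, 136.9, 101.6]
tool_rot: [3.127, 0.001, 1.275]
force: [-6.3, -21.7, 6.2]
width: 0.1
gripper_force: 11.3
```

```bash
python3 - <<'E'
from m import *
im,d=save('side','s2.png',(180,220,320,360),4)
s=ctrl.read_state(); print(((s['eef_pos']-O)@DX),(s['eef_pos']-O)@DY,s['eef_pos'],s['force'])
plan([(1,dl(0,-40,102),0),(1,dl(0,-40,200),0)])
E
```

```text
1.813133984048676 -6.827762455987643 [481.29927934 136.93844874 101.60094565] [ -6.20101981 -22.57312599   6.5522855 ]
at [481.3 136.9 101.6] [3.127e+00 1.000e-03 1.275e+00] q [-0.87  0.86  0.87  2.09 -1.06  0.71  0.41]
1 [-3.32 -0.15 -0.04] 0 dist 3.3
1 [-3.33 -0.01 -9.84] 0 dist 10.4
```

View pics/s2.png

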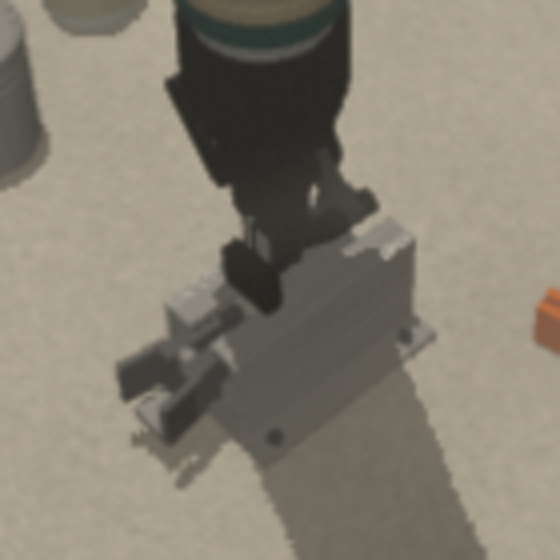

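play_rows(
  targets=[
    [1,-1.5,0,0,0],
    [1,-3.2,-0.1,0,0],
    [1,-4.6,0,0,0],
    [1,-4.6,0,-4,0],
    [0.3,-4.6,0,-8,0],
    [0,-4.6,0,-12,0],
    [0,-4.6,0,-13,0],
  ],
)

```text
clock: 8.45
eef_pos: [469.5, 101.6, 233.9]
tool_rot: [3.127, -0.017, 1.282]
force: [1.2, -0.3, 0.4]
width: 43.1
gripper_force: 0.0
```

```bash
python3 - <<'E'
from m import *
c=None
for n in('side','top'):
    im,d=ctrl.get_image(n); np.save('d_%s.npy'%n,d)
    for k in('ejector_tab','clip','dispenser'):
        for r in ctrl.trace(n,k)[:2]:
            v,u=np.nonzero(r['pixels']&(d>0)); 
            if len(u)<5: continue
            Q=pts(n,d,u,v)-O; L=np.stack([Q@DX,Q@DY,Q[:,2]],1)
            if abs(np.median(L,0)[0])>60: continue
            print(n,k,round(r['confidence'],2),len(u),np.percentile(L,3,0).round(),np.median(L,0).round(),np.percentile(L,97,0).round())
            if k=='clip':
                T=L[(L[:,2]>50)&(L[:,2]<66)&(L[:,1]>48)]; print('ears',len(T),T.min(0).round() if len(T) else 0,T.max(0).round() if len(T) else 0)
plan([(0,dl(0,64,180),0),(0,dl(0,64,50),0)])
E
```

```text
side ejector_tab 0.52 186 [-20. -39.  61.] [ -5. -31.  91.] [ 11. -28.  99.]
side clip 0.78 475 [-22.  23.  33.] [ 0. 60. 55.] [13. 80. 63.]
ears 208 [-23.  48.  50.] [15. 81. 65.]
side dispenser 0.7 2590 [-45. -71.   4.] [-28. -13.  51.] [21. 43. 94.]
side dispenser 0.59 181 [-20. -40.  61.] [ -5. -31.  92.] [ 12. -28.  99.]
top ejector_tab 0.43 101 [-14. -42.  33.] [  3. -39.  93.] [ 17. -30. 100.]
top dispenser 0.91 835 [-39. -76.   3.] [ -0. -42.  33.] [45. -3. 96.]
at [466.8 101.2 228.9] [ 3.134 -0.012  1.282] q [-0.95  0.65  1.07  2.04 -0.76  0.9   0.26]
0 [10.86  0.14  5.02] 0 dist 12.0
0 [10.7   0.04 18.02] 0 dist 21.0
```

```bash
cat > fk2.py <<'E'
import numpy as np, json
from scipy.spatial.transform import Rotation as R
from scipy.optimize import least_squares
from fk import D as D0
D=[D0[0],D0[2],([-0.12509895,0.73439478,1.17443493,1.71268923,-0.74175545,1.21277306,0.58321236],[481.50780724,-304.42867488,298.38040314],[-3.141,-0.02,0.906]),
([-0.87717603,0.74933741,1.06547315,2.11487222,-0.9364589,0.85253373,0.48899177],[461.58638309,78.98942354,177.6987174],[3.139,-0.014,1.288]),
([-0.863444,0.8512227,0.86040219,2.08891919,-1.06575701,0.70890922,0.42822756],[481.18957727,136.52446655,101.50949296],[3.127,-0.007,1.279])]
e=lambda ax,t:R.from_euler(ax,t).as_matrix()
def fk(q,p):
    o1,d1,L1,L2,L3,a4,a6,o7,bx,y1,y2,y3,a2=p
    M=e('z',-q[0]+o1); x=np.array([0,0,d1])+M@[a2,bx,0]
    M=M@e('y',q[1])@e('z',-q[2]); x=x+M@[a4,y1,L1]
    M=M@e('y',q[3]); x=x+M@[-a4,y2,0]
    M=M@e('z',-q[4]); x=x+M@[0,0,L2]
    M=M@e('y',q[5]); x=x+M@[a6,y3,0]
    M=M@e('z',-q[6]+o7); x=x+M@[0,0,L3]
    return x,M
P0=np.array([-.036,330,500,400,300,0,0,1.535,0,0,0,0,0.])
def res(p):
    r=list((p-P0)*.002*np.array([0,5,1,1,5,5,5,0,5,5,5,5,5]))
    for q,x,r_ in D:
        X,M=fk(q,p); r+=list(X-x); r+=list(300*(M-R.from_euler('xyz',r_).as_matrix()).ravel())
    return np.array(r)
s=least_squares(res,P0); p=s.x; 
if __name__=='__main__':
    print(s.cost,p.round(3)); 
    for q,x,_ in D: print((fk(q,p)[0]-x).round(2))
E
python3 fk2.py
```

```text
0.11354908130513681 [ 0.00000e+00  3.30014e+02  5.58993e+02  3.81900e+02  3.18820e+02
  1.50000e-01 -3.20000e-02  1.57100e+00 -1.15370e+01 -8.14000e+00
 -8.14000e+00 -4.31000e-01  2.20000e-02]
[ 0.01  0.   -0.03]
[-0.01 -0.04 -0.02]
[-0.04 -0.01  0.01]
[ 0.02 -0.01  0.03]
[-0.03  0.06  0.02]
```

play_rows(
  targets=[
    [0,3.5,0,1.5,0],
    [0,7,0,3,0],
    [0,10,0.1,5,0],
    [0,11,0.1,8,0],
    [0,11,0.1,8,0],
  ],
)

```text
clock: 9.35
eef_pos: [498.3, 208.6, 147.3]
tool_rot: [3.138, -0.009, 1.285]
force: [-0.4, -0.5, 0.1]
width: 86.0
gripper_force: 0.0
```

```bash
python3 - <<'E'
from h import *
save('top','t2.png',(120,170,260,290),5)
plan([(0,dl(-1,66,80),0),(0,dl(-1,66,50),0)])
E
```

```text
at [499.4 206.7 149.5] [ 3.135 -0.01   1.282] q [-1.    0.83  0.94  1.95 -0.92  0.86  0.16]
0 [ 0.01 -0.08  6.95] 0 dist 7.0
0 [-0.01 -0.09  9.95] 0 dist 9.9
```

View pics/t2.png

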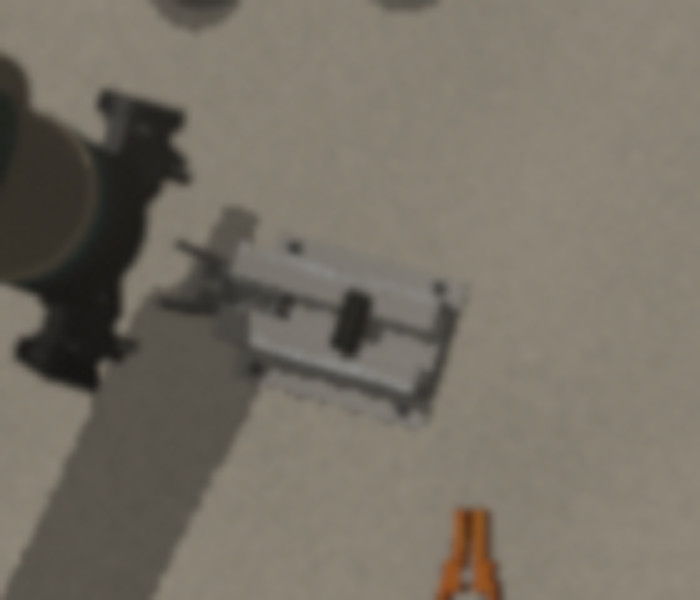

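play_rows(
  targets=[
    [0,0,-0.1,3.5,0],
    [0,0,-0.1,7,0],
    [0,0,-0.1,9,0],
    [0,0,-0.1,10,0],
    [0.3,0,-0.1,10,0],
    [0.6,0,-0.1,10,0],
    [0.85,0,-0.1,10,0],
    [0.85,0,-0.1,10,0],
    [0.85,0,-0.1,10,0],
    [0.85,0,-0.1,10,0],
  ],
)

```text
clock: 10.4
eef_pos: [501.6, 208.8, 52.9]
tool_rot: [3.131, -0.015, 1.282]
force: [-1.8, 0.2, 8.9]
width: 28.7
gripper_force: 59.4
```

```bash
python3 - <<'E'
from h import *
s=ctrl.read_state(); print(s['width'],s['gripper_force'],s['force'],s['qpos'])
save('side','s3.png',(180,220,320,360),4)
plan([(0,dl(-1,66,80),0),(0,dl(-1,66,50),0)])
E
```

```text
28.687336182747327 59.40630376338959 [-1.79781972  0.21221017  8.85506911] [-0.88017422  0.92333499  0.7136836   1.98901619 -1.06868621  0.64386733
  0.27068396]
at [501.6 208.8  52.9] [ 3.131 -0.015  1.282] q [-0.88  0.92  0.71  1.99 -1.07  0.64  0.27]
0 [-0.14 -0.16 -2.71] 0 dist 2.7
0 [-0.19 -0.19  0.29] 0 dist 0.4
```

View pics/s3.png

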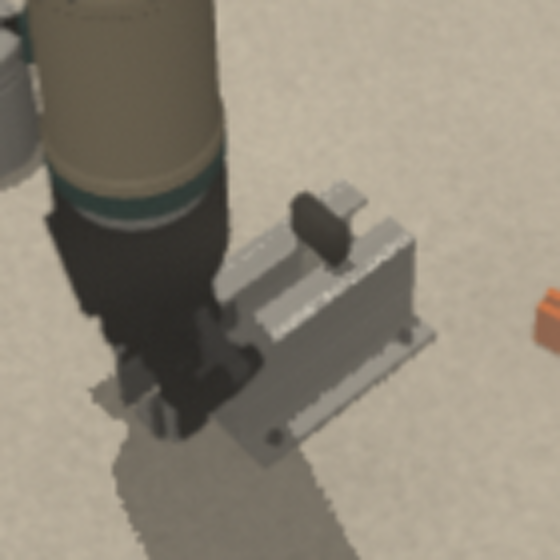

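play_rows(
  targets=[
    [0.85,0.5,0,-0.15,0],
    [0.85,1.5,0,-0.15,0],
    [0.85,2.5,0,-0.15,0],
    [0.85,3.5,0,-0.15,0],
    [0.85,4.5,0,-0.2,0],
    [0.85,5.5,0,-0.2,0],
    [0.85,6,0,-2,0],
    [0.85,6,0,-6,0],
    [0.85,6,0,-11,0],
    [0.85,6,0,-16,0],
  ],
)

```text
clock: 11.45
eef_pos: [515.8, 264.5, 213.5]
tool_rot: [3.132, -0.012, 1.282]
force: [1.1, 1.3, -0.1]
width: 28.4
gripper_force: 59.1
```

```bash
cat > sim.py <<'E'
import numpy as np, sys
from fk2 import fk,p
from scipy.spatial.transform import Rotation as R
lo=np.array([-3.06,-.37,-1.25,.18,-1.1,.23,-2.94]);hi=np.array([3.06,2.12,1.32,2.47,4.24,1.98,2.94])
def ik(q,x,M,w=300,it=60,lam=5):
    q=q.copy()
    for _ in range(it):
        X,N=fk(q,p); E=np.r_[x-X,w*R.from_matrix(M@N.T).as_rotvec()]
        J=np.zeros((6,7))
        for i in range(7):
            d=np.zeros(7);d[i]=1e-5; Y,K=fk(q+d,p); J[:,i]=np.r_[Y-X,w*R.from_matrix(K@N.T).as_rotvec()]/1e-5
        q=np.clip(q+np.clip(J.T@np.linalg.solve(J@J.T+lam**2*np.eye(6),E),-.1,.1),lo+.001,hi-.001)
    return q
def run(q,rows):
    x,M=fk(q,p)
    for r in rows: 
        q=ik(q,x+M@(10*np.array(r[:3])),M@R.from_euler('z',r[3],degrees=True).as_matrix())
    return q
E
python3 - <<'E'
from h import *
s=ctrl.read_state(); print(s['width'],s['gripper_force'],s['force'],s['eef_pos'],s['tool_rot'],list(s['qpos'].round(4)))
from sim import *
q=s['qpos']
# desired final at card edge
bz=np.array([.567,-.02,.823]);by=np.array([.039,.999,0]);by-=bz*(by@bz);by/=np.linalg.norm(by);bx=np.cross(by,bz)
M=np.stack([by,bx,-bz],1); print(np.linalg.det(M))
x=np.array([490,-165,98.])
for L3 in(320,200):
    qq=q
    for g in np.linspace(0,1,8): qq=ik(qq,x+[0,0,150*(1-g)],M)
    X,N=fk(qq,p); print(qq.round(2),X-x,np.degrees(R.from_matrix(M@N.T).magnitude()))
# candidate saturation experiments
def tilt(q):
    X,N=fk(q,p); t=N[:,2]; return X.round(),np.degrees(np.arccos(-t[2])).round(1),t.round(2),q.round(2)
for nm,rows in dict(spinp=[(0,0,0,8*i) for i in range(1,25)],spinn=[(0,0,0,-8*i) for i in range(1,25)],up=[(0,0,-4*i,0) for i in range(1,15)],near=[(0,-3*i,0,0) for i in range(1,15)],down=[(0,-3*i,1.2*i,0) for i in range(1,12)]).items():
    qq=q
    x0,M0=fk(q,p)
    for i,r in enumerate(rows):
        qq=ik(qq,x0+M0@(10*np.array(r[:3])),M0@R.from_euler('z',r[3],degrees=True).as_matrix())
        if i%4==3 or i==len(rows)-1: print(nm,r,*tilt(qq))
E
```

```text
28.362991499519786 59.11057949066162 [ 1.10328274  1.319348   -0.08151044] [515.75480366 264.47519121 213.51667172] [ 3.13233241 -0.01151591  1.28160737] [np.float64(-1.0802), np.float64(0.7722), np.float64(0.9699), np.float64(1.7943), np.float64(-0.7682), np.float64(0.9861), np.float64(-0.082)]
0.9992179999972162
[-0.18  1.09  0.77  1.54 -0.44  1.34  0.66] [1.13686838e-13 2.84217094e-14 1.70530257e-13] 4.151483070249067e-15
[-0.18  1.09  0.77  1.54 -0.44  1.34  0.66] [1.13686838e-13 2.84217094e-14 1.70530257e-13] 4.151483070249067e-15
spinp (0, 0, 0, 32) [516. 264. 214.] 0.8 [ 0.01  0.01 -1.  ] [-1.14  0.85  1.12  1.8  -0.89  1.08 -0.53]
spinp (0, 0, 0, 64) [516. 264. 214.] 0.8 [ 0.01  0.01 -1.  ] [-1.18  0.94  1.26  1.8  -0.99  1.18 -1.  ]
spinp (0, 0, 0, 96) [516. 264. 214.] 0.8 [ 0.01  0.01 -1.  ] [-1.19  0.97  1.32  1.8  -1.03  1.23 -1.52]
spinp (0, 0, 0, 128) [516. 264. 214.] 0.8 [ 0.01  0.01 -1.  ] [-1.19  0.97  1.32  1.8  -1.03  1.23 -2.08]
spinp (0, 0, 0, 160) [516. 264. 214.] 0.8 [ 0.01  0.01 -1.  ] [-1.19  0.97  1.32  1.8  -1.03  1.23 -2.64]
spinp (0, 0, 0, 192) [488. 294.
[... 1168 characters left out ...]
[ 0.01  0.01 -1.  ] [-1.33  0.69  1.02  2.01 -0.78  0.88 -0.17]
near (0, -24, 0, 0) [286. 333. 211.] 0.8 [ 0.01  0.01 -1.  ] [-1.62  0.63  1.08  2.16 -0.8   0.81 -0.33]
near (0, -36, 0, 0) [171. 367. 210.] 0.8 [ 0.01  0.01 -1.  ] [-1.95  0.61  1.14  2.24 -0.82  0.79 -0.54]
near (0, -42, 0, 0) [113. 384. 210.] 0.8 [ 0.01  0.01 -1.  ] [-2.11  0.63  1.16  2.25 -0.84  0.8  -0.67]
down (0, -12, 4.8, 0) [401. 299. 164.] 0.8 [ 0.01  0.01 -1.  ] [-1.27  0.75  0.93  2.05 -0.88  0.79 -0.09]
down (0, -24, 9.6, 0) [287. 334. 115.] 0.8 [ 0.01  0.01 -1.  ] [-1.46  0.75  0.82  2.24 -1.07  0.61 -0.1 ]
down (0, -33, 13.2, 0) [201. 360.  78.] 0.8 [ 0.01  0.01 -1.  ] [-1.44  0.71  0.45  2.32 -1.1   0.32 -0.3 ]
```

```bash
cat > traj.py <<'E'
from sim import *
import json
q0=np.array([-1.0802,.7722,.9699,1.7943,-.7682,.9861,-.082])
def tilt(q):
    X,N=fk(q,p); t=N[:,2]; return X.round(),'tilt',np.degrees(np.arccos(-t[2])).round(1),'az',np.degrees(np.arctan2(t[1],t[0])).round(),q.round(2)
x,M=fk(q0,p); q=q0
az0=np.arctan2(x[1],x[0])
for az in np.linspace(27,172,30):
    a=np.radians(az); k=(az-27)/145
    X=np.array([500*np.cos(a),500*np.sin(a),213+ min(1,4*k)*240]); N=M@R.from_euler('z',-75*k,degrees=True).as_matrix()
    q=ik(q,X,N,it=25)
print('behind',*tilt(q))
for st in range(40):
    X,N=fk(q,p); q=ik(q,X+[0,0,20],N,it=25)
    if st%3==0: print(st,*tilt(q))
    if tilt(q)[2]>35: break
print(st,*tilt(q))
qb=q
X,N=fk(q,p)
for g in range(1,6): q=ik(q,X*(1-g*.08)+[0,0,-40*g],N,it=25)
print('down',*tilt(q))
X,N=fk(q,p); a1=np.degrees(np.arctan2(X[1],X[0])); r=np.hypot(*X[:2]); z=X[2]
bz=np.array([.567,-.02,.823]);by=np.array([.039,.999,0]);by-=bz*(by@bz);by/=np.linalg.norm(by);bx=np.cross(by,bz);F=np.stack([by,bx,-bz],1)
rel=N.T@F; sp=np.degrees(np.arctan2(rel[1,0],rel[0,0])); print('spin back',sp)
for k in np.linspace(0,1,35):
    a=np.radians(a1+(-18-a1)*k); 
    q=ik(q,np.array([r*np.cos(a),r*np.sin(a),z]),N@R.from_euler('z',sp*k,degrees=True).as_matrix(),it=25)
    if int(k*34)%5==0: print(round(k,2),*tilt(q))
E
python3 traj.py
```

```text
behind [-495.   70.  453.] tilt 0.8 az 35.0 [-3.06  0.24 -0.01  1.6   0.01  1.31 -2.05]
0 [-495.   70.  473.] tilt 0.8 az 35.0 [-3.06  0.23 -0.01  1.55  0.01  1.37 -2.05]
3 [-495.   70.  533.] tilt 0.8 az 35.0 [-3.06  0.22 -0.01  1.41  0.01  1.52 -2.05]
6 [-495.   70.  593.] tilt 0.8 az 35.0 [-3.06  0.22 -0.01  1.26  0.01  1.68 -2.05]
9 [-495.   70.  653.] tilt 0.8 az 35.0 [-3.06  0.24 -0.01  1.07  0.01  1.84 -2.04]
12 [-512.   72.  714.] tilt 2.5 az 163.0 [-3.06  0.29 -0.01  0.83  0.01  1.98 -2.04]
15 [-590.   86.  791.] tilt 17.1 az 172.0 [-3.06  0.39  0.02  0.48 -0.    1.98 -2.03]
18 [-720.  128.  719.] tilt 18.2 az -180.0 [-3.01  0.67  0.23  0.18 -0.26  1.98 -2.07]
21 [-781.  181.  541.] tilt 10.7 az -129.0 [-2.9   0.91  0.29  0.18 -0.45  1.98 -2.25]
24 [-797.  215.  407.] tilt 16.5 az -88.0 [-2.83  1.08  0.26  0.18 -0.53  1.98 -2.45]
27 [-797.  229.  317.] tilt 23.6 az -79.0 [-2.78  1.2   0.22  0.18 -0.58  1.98 -2.63]
30 [-794.  232.  261.] tilt 29.2 az -76.0 [-2.75  1.28  0.17  0.18 -0.6   1.98 -2.79]
33 [-791.  230.  229.] tilt 33.4 az -76.0 [-2.73  1.32  0.13  0.18 -0.62  1.98 -2.93]
35 [-791.  229.  218.] tilt 35.5 az -78.0 [-2.73  1.34  0.19  0.18 -0.71  1.98 -2.94]
down [-475.  138.  -69.] tilt 35.5 az -78.0 [-2.71  1.15  0.12  1.75 -0.78  0.87 -2.06]
spin back -1.8581518081221278
0.0 [-475.  138.  -69.] tilt 35.5 az -78.0 [-2.71  1.15  0.12  1.75 -0.78  0.87 -2.06]
0.15 [-362.  337.  -69.] tilt 35.5 az -78.0 [-2.42  1.2   0.25  1.6  -0.59  1.04 -1.9 ]
0.18 [-329.  369.  -69.] tilt 35.5 az -78.0 [-2.36  1.2   0.27  1.58 -0.56  1.06 -1.85]
0.29 [-172.  463.  -69.] tilt 35.5 az -78.0 [-2.12  1.23  0.35  1.53 -0.44  1.1  -1.67]
0.44 [ 55. 491. -69.] tilt 35.5 az -78.0 [-1.82  1.24  0.42  1.55 -0.31  1.04 -1.41]
0.59 [270. 414. -69.] tilt 35.5 az -78.0 [-1.53  1.24  0.49  1.66 -0.19  0.86 -1.16]
0.88 [477.  19. -63.] tilt 37.2 az -83.0 [-0.88  1.25  0.59  2.04  0.06  0.23 -0.76]
```

```bash
cat > traj2.py <<'E'
from sim import *
from traj import q0,tilt
E
sed -i 's/^print/#print/' traj.py; python3 - <<'E' | tail -60
import io,contextlib
with contextlib.redirect_stdout(io.StringIO()):
    from traj import *
x,M=fk(q0,p); q=q0
for az in np.linspace(27,170,30):
    a=np.radians(az); k=(az-27)/143
    q=ik(q,np.array([500*np.cos(a),500*np.sin(a),213+ min(1,4*k)*240]),M@R.from_euler('z',-75*k,degrees=True).as_matrix(),it=25)
for z in range(470,660,20): q=ik(q,np.array([500*np.cos(a),500*np.sin(a),z]),fk(q,p)[1],it=25)
print('START',*tilt(q)); qs=q
u=np.array([np.cos(a),np.sin(a),0])
for nm,inn,up in(('A',10,20),('B',20,20),('C',20,0),('D',20,10)):
    q=qs
    for st in range(40):
        X,N=fk(q,p); q=ik(q,X-inn*u+[0,0,up],N,it=25)
        if st%4==0: print(nm,st,*tilt(q))
        if tilt(q)[2]>35: break
    print(nm,st,*tilt(q))
E
```

```text
START [-492.   87.  650.] tilt 0.8 az 35.0 [-3.06  0.24  0.04  1.08 -0.    1.83 -2.  ]
A 0 [-483.   85.  670.] tilt 0.8 az 35.0 [-3.06  0.23  0.04  1.04  0.    1.89 -2.  ]
A 4 [-486.   85.  754.] tilt 7.3 az 168.0 [-3.06  0.22  0.04  0.81  0.    1.98 -2.  ]
A 8 [-541.   95.  866.] tilt 25.6 az 171.0 [-3.06  0.29  0.08  0.43 -0.02  1.98 -1.99]
A 12 [-672.  149.  791.] tilt 24.3 az -179.0 [-2.95  0.57  0.27  0.18 -0.33  1.98 -2.07]
A 16 [-729.  204.  668.] tilt 18.8 az -153.0 [-2.83  0.75  0.27  0.18 -0.49  1.98 -2.27]
A 20 [-748.  235.  600.] tilt 20.3 az -132.0 [-2.76  0.85  0.21  0.18 -0.56  1.98 -2.45]
A 24 [-754.  250.  567.] tilt 23.7 az -122.0 [-2.71  0.9   0.15  0.18 -0.59  1.98 -2.61]
A 28 [-756.  258.  554.] tilt 27.2 az -118.0 [-2.67  0.93  0.09  0.18 -0.61  1.98 -2.76]
A 32 [-756.  260.  552.] tilt 30.6 az -116.0 [-2.65  0.94  0.03  0.18 -0.62  1.98 -2.91]
A 36 [-755.  263.  558.] tilt 34.2 az -116.0 [-2.63  0.95  0.12  0.18 -0.76  1.98 -2.94]
A 37 [-755.  265.  561.] tilt 35.3 az -116.0 [-2.62  0.95  0.14  0.18 -0.81  1.98 -2.94]
B 0 [-473.   83.  670.] tilt 0.8 az 35.0 [-
[... 1148 characters left out ...]
 -2.16]
C 39 [-30. -26. 543.] tilt 28.4 az -10.0 [-3.06 -0.37 -0.12  2.01 -0.15  1.98 -2.18]
D 0 [-473.   83.  660.] tilt 0.8 az 35.0 [-3.06  0.21  0.04  1.1   0.    1.85 -2.  ]
D 4 [-394.   69.  700.] tilt 0.8 az 35.0 [-3.06  0.08  0.02  1.14  0.01  1.93 -2.02]
D 8 [-336.   57.  741.] tilt 3.1 az 165.0 [-3.06 -0.04 -0.01  1.14  0.01  1.98 -2.04]
D 12 [-300.   46.  787.] tilt 11.0 az 173.0 [-3.05 -0.13 -0.04  1.1   0.01  1.98 -2.06]
D 16 [-271.   35.  842.] tilt 20.2 az 175.0 [-3.01 -0.21 -0.08  1.02 -0.    1.98 -2.07]
D 20 [-245.   24.  909.] tilt 31.0 az 176.0 [-2.96 -0.25 -0.11  0.87 -0.03  1.98 -2.06]
D 22 [-234.   18.  949.] tilt 37.1 az 176.0 [-2.93 -0.26 -0.12  0.78 -0.04  1.98 -2.06]
```

```bash
python3 - <<'E'
from h import *
plan([(1,[200,430,400],-25),(1,[-150,440,550],-50)])
E
```

```text
at [515.8 264.5 213.5] [ 3.132 -0.012  1.282] q [-1.08  0.77  0.97  1.79 -0.77  0.99 -0.08]
1 [  7.07 -34.81 -18.89] -25 dist 40.2
1 [ -1.77 -68.5  -34.31] -50 dist 76.6
```

play_rows(
  targets=[
    [0.85,0.5,-2.5,-1.7,-2],
    [0.85,1.4,-6.5,-4.5,-5],
    [0.85,2.2,-10.5,-7,-8],
    [0.85,3,-14.5,-9.5,-11],
    [0.85,3.8,-18.5,-11.5,-14],
    [0.85,4.6,-22.5,-13.5,-17],
    [0.85,5.4,-26.5,-15.5,-20],
    [0.85,6.2,-30.5,-17.5,-23],
    [0.85,7,-34.5,-19,-25],
    [0.85,6,-38.5,-20.8,-28],
  ],
)

```text
clock: 12.45
eef_pos: [159.4, 431.6, 417.9]
tool_rot: [3.125, -0.007, 1.773]
force: [-0.6, 1.1, -0.6]
width: 28.7
gripper_force: 59.1
```

```bash
python3 - <<'E'
from h import *
plan([(1,[-180,420,560],-30),(1,[-470,90,650],-55)])
s=ctrl.read_state();print(s['width'],s['force'])
E
```

```text
at [159.4 431.6 417.9] [ 3.125 -0.007  1.773] q [-2.18  0.37  1.26  1.79 -0.37  1.23 -0.62]
1 [  5.8  -33.24 -14.74] -30 dist 36.8
1 [-20.62 -68.13 -24.51] -55 dist 75.3
28.66696326625439 [-0.62626845  1.14273173 -0.62673556]
```

play_rows(
  targets=[
    [0.85,0.7,-4,-2,-3],
    [0.85,1.4,-8,-4,-6],
    [0.85,2.1,-12,-6,-9],
    [0.85,2.8,-16,-8,-12],
    [0.85,3.5,-20,-10,-15],
    [0.85,4.2,-24,-12,-18],
    [0.85,4.9,-28,-14,-22],
    [0.85,5.6,-32,-16,-26],
    [0.85,3,-35,-17,-30],
    [0.85,0,-38,-18,-32],
  ],
)

```text
clock: 13.45
eef_pos: [-208.7, 358.8, 589.6]
tool_rot: [3.122, 0.006, 2.315]
force: [0.3, 1.6, -1.4]
width: 28.5
gripper_force: 59.5
```

```bash
python3 - <<'E'
from h import *
plan([(1,[-470,90,650],-25)])
s=ctrl.read_state();print(s['width'],s['force'])
E
```

```text
at [-208.7  358.8  589.6] [3.122 0.006 2.315] q [-3.04  0.07  0.95  1.48 -0.04  1.62 -1.34]
1 [ -2.11 -37.3   -6.77] -25 dist 38.0
28.457623814154825 [ 0.34459413  1.6310117  -1.40743979]
```

play_rows(
  targets=[
    [0.85,-0.2,-3.5,-0.6,-2],
    [0.85,-0.4,-7,-1.3,-5],
    [0.85,-0.6,-11,-2,-8],
    [0.85,-0.8,-15,-2.7,-11],
    [0.85,-1,-19,-3.4,-14],
    [0.85,-1.3,-23,-4.2,-17],
    [0.85,-1.5,-27,-5,-20],
    [0.85,-1.7,-31,-5.6,-22],
    [0.85,-1.9,-34.5,-6.2,-24],
    [0.85,-2.1,-37,-6.7,-25],
  ],
)

```text
clock: 14.45
eef_pos: [-468.1, 86.5, 651.1]
tool_rot: [3.13, 0.011, 2.763]
force: [-0.7, 0.2, -0.4]
width: 28.5
gripper_force: 59.5
```

```bash
python3 - <<'E'
from h import *
s=ctrl.read_state();print(s['width'],s['force'],s['qpos'].round(3))
E
```

```text
28.4568860794956 [-0.73286593  0.2247388  -0.44907393] [-3.047e+00  1.950e-01  3.300e-02  1.136e+00  2.000e-03  1.825e+00
 -1.822e+00]
```

play_rows(
  targets=[
    [0.85,-2,0.4,-1,0],
    [0.85,-4,0.8,-2,0],
    [0.85,-6,1.2,-3,0],
    [0.85,-8,1.6,-4,0],
    [0.85,-10,2,-5,0],
    [0.85,-12,2.4,-6.5,0],
    [0.85,-14,2.8,-8.5,0],
  ],
)

```text
clock: 15.15
eef_pos: [-327.9, 61.0, 724.0]
tool_rot: [3.134, -0.006, 2.763]
force: [-0.6, 1.5, -0.2]
width: 28.5
gripper_force: 59.6
```

play_rows(
  targets=[
    [0.85,-2,0.4,-1.5,0],
    [0.85,-4,0.8,-3,0],
    [0.85,-5,1,-5,0],
  ],
)

```text
clock: 15.45
eef_pos: [-281.2, 54.5, 733.2]
tool_rot: [3.14, -0.041, 2.755]
force: [-0.2, 0.2, -0.1]
width: 28.2
gripper_force: 59.6
```

```bash
python3 - <<'E'
from h import *
s=ctrl.read_state();print(s['width'],s['force'],s['qpos'].round(3),R.from_euler('xyz',s['tool_rot']).as_matrix()[:,2])
E
```

```text
28.151969057994464 [-0.162266    0.16396893 -0.05067165] [-2.493 -0.13  -0.429  1.238 -0.049  1.981 -1.756] [-0.03716884  0.01726594 -0.99915983]
```

play_rows(
  targets=[
    [0.85,-1,0.3,-3,0],
    [0.85,-2,0.6,-6,0],
    [0.85,-3,1,-9,0],
    [0.85,-3,1,-9,0],
  ],
)

```text
clock: 15.85
eef_pos: [-260.3, 53.3, 745.7]
tool_rot: [-3.135, -0.087, 2.76]
force: [-0.1, -0.2, -0.4]
width: 28.6
gripper_force: 59.6
```

```bash
python3 - <<'E'
from h import *
s=ctrl.read_state();print(s['width'],s['force'],s['qpos'].round(3),R.from_euler('xyz',s['tool_rot']).as_matrix().round(3))
E
```

```text
28.554379441497026 [-0.09741692 -0.17375972 -0.36391032] [-2.612 -0.179 -0.299  1.244 -0.05   1.981 -1.741] [[-0.925  0.372 -0.083]
 [ 0.371  0.928  0.026]
 [ 0.087 -0.007 -0.996]]
```

play_rows(
  targets=[
    [0.85,-1,0.3,-5,0],
    [0.85,-2,0.6,-10,0],
    [0.85,-3,1,-15,0],
    [0.85,-4,1.3,-20,0],
    [0.85,-5,1.6,-25,0],
    [0.85,-6,2,-30,0],
  ],
)

```text
clock: 16.45
eef_pos: [-247.9, 56.0, 756.6]
tool_rot: [-3.131, -0.127, 2.761]
force: [-0.5, 0.3, -1.1]
width: 28.4
gripper_force: 59.6
```

```bash
python3 - <<'E'
from h import *
s=ctrl.read_state();print(s['width'],s['force'],s['qpos'].round(3),R.from_euler('xyz',s['tool_rot']).as_matrix().round(3))
E
```

```text
28.374254316883192 [-0.47282158  0.27744606 -1.06240123] [-2.806 -0.207 -0.153  1.24  -0.019  1.98  -1.775] [[-0.921  0.37  -0.121]
 [ 0.368  0.929  0.037]
 [ 0.126 -0.01  -0.992]]
```

play_rows(
  targets=[
    [0.85,-1,0.3,-5,0],
    [0.85,-2,0.6,-10,0],
  ],
)

```text
clock: 16.65
eef_pos: [-242.6, 66.0, 769.5]
tool_rot: [-3.131, -0.166, 2.725]
force: [0.9, 1.7, 1.2]
width: 28.4
gripper_force: 59.6
```

play_rows(
  targets=[
    [0.85,-1,0.3,-5,0],
    [0.85,-2,0.6,-10,0],
  ],
)

```text
clock: 16.85
eef_pos: [-244.7, 83.9, 782.9]
tool_rot: [-3.127, -0.202, 2.678]
force: [1.4, 1.9, -0.5]
width: 28.6
gripper_force: 59.6
```

play_rows(
  targets=[
    [0.85,-1,0.3,-5,0],
    [0.85,-2,0.6,-10,0],
    [0.85,-3,0.9,-15,0],
  ],
)

```text
clock: 17.15
eef_pos: [-251.1, 87.3, 793.1]
tool_rot: [-3.128, -0.227, 2.687]
force: [-0.1, 0.3, -0.2]
width: 28.5
gripper_force: 59.6
```

play_rows(
  targets=[
    [0.85,-1,0.3,-5,0],
    [0.85,-2,0.6,-10,0],
    [0.85,-3,0.9,-15,0],
  ],
)

```text
clock: 17.45
eef_pos: [-255.5, 88.9, 804.5]
tool_rot: [-3.131, -0.256, 2.692]
force: [-0.4, -1.3, 0.0]
width: 28.2
gripper_force: 59.5
```

```bash
python3 - <<'E'
from h import *
s=ctrl.read_state();print(s['width'],s['force'],s['qpos'].round(3),R.from_euler('xyz',s['tool_rot']).as_matrix().round(3))
E
```

```text
28.24814861268764 [-0.3798045  -1.3246734   0.00399883] [-2.827 -0.204 -0.088  1.112  0.03   1.98  -1.777] [[-0.871  0.432 -0.233]
 [ 0.42   0.902  0.1  ]
 [ 0.253 -0.011 -0.967]]
```

play_rows(
  targets=[
    [0.85,0,-3.5,-3,0],
    [0.85,0,-7,-6,0],
    [0.85,0,-10,-10,0],
  ],
)

```text
clock: 17.75
eef_pos: [-284.1, 21.2, 818.0]
tool_rot: [-3.13, -0.291, 2.701]
force: [0.2, -1.2, 1.2]
width: 28.5
gripper_force: 59.6
```

play_rows(
  targets=[
    [0.85,0,-2.5,-4,0],
    [0.85,0,-5,-8,0],
  ],
)

```text
clock: 17.95
eef_pos: [-294.6, -18.1, 831.4]
tool_rot: [-3.115, -0.331, 2.695]
force: [-0.2, 1.0, -0.4]
width: 28.2
gripper_force: 59.6
```

play_rows(
  targets=[
    [0.85,0,-2.5,-4,0],
    [0.85,0,-5,-8,0],
  ],
)

```text
clock: 18.15
eef_pos: [-321.1, -55.6, 843.5]
tool_rot: [-3.124, -0.376, 2.681]
force: [2.6, 3.2, -0.4]
width: 28.3
gripper_force: 59.6
```

```bash
python3 - <<'E'
from h import *
s=ctrl.read_state();print(s['width'],s['force'],s['qpos'].round(3),R.from_euler('xyz',s['tool_rot']).as_matrix().round(3))
E
```

```text
28.28341683428142 [ 2.61236502  3.24808148 -0.43741283] [-2.222 -0.174 -0.972  0.924  0.03   1.98  -2.081] [[-0.833  0.439 -0.336]
 [ 0.414  0.898  0.147]
 [ 0.367 -0.016 -0.93 ]]
```

play_rows(
  targets=[
    [0.85,-2.5,-2.4,-1,0],
    [0.85,-5,-4.8,-2,0],
    [0.85,-7.5,-7.2,-3,0],
  ],
)

```text
clock: 18.45
eef_pos: [-291.8, -165.3, 835.7]
tool_rot: [-3.109, -0.416, 2.707]
force: [-2.7, -0.6, -0.8]
width: 28.5
gripper_force: 59.6
```

play_rows(
  targets=[
    [0.85,0.5,-0.5,-4,0],
    [0.85,1,-1,-8,0],
  ],
)

```text
clock: 18.65
eef_pos: [-295.1, -174.4, 853.8]
tool_rot: [-3.089, -0.454, 2.725]
force: [-1.0, 1.4, -0.8]
width: 28.3
gripper_force: 59.6
```

```bash
python3 - <<'E'
from h import *
s=ctrl.read_state();print(s['width'],s['force'],s['qpos'].round(3),R.from_euler('xyz',s['tool_rot']).as_matrix().round(3))
E
```

```text
28.31566454547031 [-0.95435879  1.41709313 -0.83510201] [-2.289 -0.208 -1.246  0.876  0.107  1.98  -2.337] [[-0.822  0.383 -0.422]
 [ 0.364  0.923  0.129]
 [ 0.438 -0.047 -0.898]]
```

play_rows(
  targets=[
    [0.85,-1.5,-1.8,-4,0],
    [0.85,-3.1,-3.6,-8,0],
  ],
)

```text
clock: 18.85
eef_pos: [-271.0, -216.0, 859.1]
tool_rot: [-3.06, -0.485, 2.717]
force: [0.1, 0.0, -0.6]
width: 28.3
gripper_force: 59.6
```

play_rows(
  targets=[
    [0.85,-1.5,-1.8,-4,0],
    [0.85,-3.1,-3.6,-8,0],
  ],
)

```text
clock: 19.05
eef_pos: [-242.5, -254.2, 862.6]
tool_rot: [-3.027, -0.516, 2.714]
force: [-0.3, -0.8, -0.3]
width: 28.3
gripper_force: 59.6
```

```bash
python3 - <<'E'
from h import *
s=ctrl.read_state();print(s['width'],s['force'],s['qpos'].round(3),R.from_euler('xyz',s['tool_rot']).as_matrix().round(3))
E
```

```text
28.28288291156392 [-0.25868578 -0.81652403 -0.2933163 ] [-2.295 -0.325 -1.247  0.834  0.003  1.981 -2.418] [[-0.792  0.36  -0.494]
 [ 0.36   0.928  0.099]
 [ 0.494 -0.099 -0.864]]
```

play_rows(
  targets=[
    [0.85,0,-2.2,-4,0],
    [0.85,0,-4.4,-8,0],
  ],
)

```text
clock: 19.25
eef_pos: [-234.3, -282.1, 873.6]
tool_rot: [-2.99, -0.548, 2.711]
force: [0.3, -0.1, -0.7]
width: 28.3
gripper_force: 59.6
```

play_rows(
  targets=[
    [0.85,0,-2.2,-4,0],
    [0.85,0,-4.4,-8,0],
  ],
)

```text
clock: 19.45
eef_pos: [-221.1, -296.3, 886.6]
tool_rot: [-2.944, -0.572, 2.703]
force: [-0.4, 0.1, -0.1]
width: 28.1
gripper_force: 59.6
```

```bash
python3 - <<'E'
from h import *
s=ctrl.read_state();print(s['width'],s['force'],s['qpos'].round(3),R.from_euler('xyz',s['tool_rot']).as_matrix().round(3))
E
```

```text
28.09773235042954 [-0.43333303  0.07746172 -0.08101325] [-2.263 -0.374 -1.247  0.743 -0.069  1.981 -2.442] [[-0.761  0.321 -0.564]
 [ 0.357  0.933  0.048]
 [ 0.542 -0.165 -0.824]]
```

```bash
cat > ret.py <<'E'
from sim import *
import sys
bz=np.array([.567,-.025,.823]);bz/=np.linalg.norm(bz);by=np.array([.037,.999,0]);by-=bz*(by@bz);by/=np.linalg.norm(by);bx=np.cross(by,bz);F=np.stack([by,bx,-bz],1)
def spin(N): rel=N.T@F; return np.degrees(np.arctan2(rel[1,0],rel[0,0])), np.degrees(np.arccos(np.clip(rel[2,2],-1,1)))
def simway(q,way):
    "way: (xyz, spin total)"
    x,M=fk(q,p); s0=0; x0=x
    for X,s in way:
        X=np.array(X,float); n=int(np.ceil(max(np.linalg.norm(X-x0)/40,abs(s-s0)/8)))
        for k in range(1,n+1):
            g=k/n; T=x0+(X-x0)*g; N=M@R.from_euler('z',s0+(s-s0)*g,degrees=True).as_matrix()
            qn=ik(q,T,N,it=30); a,b=fk(qn,p); er=np.linalg.norm(a-T),np.degrees(R.from_matrix(N@b.T).magnitude())
            if max(er)>.3: print('ERR',T.round(),np.round(er,1),qn.round(2))
            q=qn
        print(X,s,n,q.round(2)); x0=X;s0=s
    return q
E
python3 - <<'E'
from h import *
from ret import *
q=np.array(ctrl.read_state()['qpos']); x,M=fk(q,p); print(x,M.round(2),spin(M))
s,_=spin(M)
simway(q,[([-290,-160,780],0),([-330,60,680],0),([-220,350,580],s*.2),([160,450,450],s*.5),([450,230,400],s*.8),([540,-100,300],s),([500,-120,150],s),([495,-165,98],s)])
E
```

```text
[-217.577999   -296.39547044  885.33303633] [[-0.76  0.32 -0.56]
 [ 0.36  0.93  0.05]
 [ 0.54 -0.17 -0.82]] (np.float64(70.78727186285184), np.float64(1.3190770846945024))
ERR [-276. -187.  801.] [1.4 0.2] [-2.75 -0.37 -0.75  1.25  0.01  1.62 -2.34]
ERR [-290. -160.  780.] [2.4 0.3] [-2.82 -0.37 -0.65  1.34  0.02  1.55 -2.31]
[-290. -160.  780.] 0 5 [-2.82 -0.37 -0.65  1.34  0.02  1.55 -2.31]
ERR [-296. -129.  766.] [6.  0.7] [-2.9  -0.37 -0.54  1.41  0.03  1.5  -2.27]
ERR [-301.  -97.  751.] [9.7 1.1] [-2.98 -0.37 -0.43  1.48  0.05  1.45 -2.23]
ERR [-307.  -66.  737.] [13.4  1.5] [-3.05 -0.37 -0.32  1.54  0.06  1.41 -2.18]
ERR [-313.  -34.  723.] [17.5  2. ] [-3.06 -0.37 -0.23  1.59  0.05  1.36 -2.11]
ERR [-319.   -3.  709.] [19.   2.2] [-3.06 -0.37 -0.15  1.64  0.03  1.31 -2.03]
ERR [-324.   29.  694.] [17.7  2.1] [-3.05 -0.37 -0.07  1.68  0.01  1.27 -1.94]
ERR [-330.   60.  680.] [13.2  1.6] [-3.04 -0.37  0.    1.71 -0.01  1.23 -1.85]
[-330.   60.  680.] 0 7 [-3.04 -0.37  0.    1.71 -0.01  1.23 -1.85]
ERR [-318.   92.  669.] [18.7  2.3] [-3.   -0.37  0.08  1.74 -0.05  1.21 -1.75]

[... 2655 characters left out ...]
.42 -0.37  1.32  1.83  0.52  1.64 -0.65]
ERR [ 530. -105.  262.] [368.5  53.4] [-2.44 -0.37  1.32  1.92  0.53  1.54 -0.64]
ERR [ 520. -110.  225.] [378.1  56.8] [-2.45 -0.37  1.32  2.01  0.56  1.44 -0.64]
ERR [ 510. -115.  188.] [388.6  60.4] [-2.47 -0.37  1.32  2.1   0.59  1.35 -0.65]
ERR [ 500. -120.  150.] [402.9  65. ] [-2.51 -0.37  1.32  2.19  0.63  1.25 -0.68]
[ 500. -120.  150.] 70.78727186285184 4 [-2.51 -0.37  1.32  2.19  0.63  1.25 -0.68]
ERR [ 498. -142.  124.] [416.5  68.1] [-2.51 -0.37  1.32  2.24  0.69  1.2  -0.7 ]
ERR [ 495. -165.   98.] [431.4  71. ] [-2.5  -0.37  1.32  2.3   0.74  1.15 -0.7 ]
[ 495. -165.   98.] 70.78727186285184 2 [-2.5  -0.37  1.32  2.3   0.74  1.15 -0.7 ]
```

```bash
cat > r2.py <<'E'
from h import *
from ret import *
import itertools,io,contextlib
q=np.array(ctrl.read_state()['qpos']); s,_=spin(fk(q,p)[1])
def rad(r,az,z): a=np.radians(az); return [r*np.cos(a),r*np.sin(a),z]
for r,z,f in ((550,650,0),(550,500,0),(600,600,.3),(620,450,.3),(520,500,.6)):
    b=io.StringIO()
    with contextlib.redirect_stdout(b):
        simway(q,[(rad(450,225,800),0),(rad(r,200,z),0)]+[(rad(r,az,z),s*min(1,f+(1-f)*(180-az)/200)) for az in range(170,-11,-20)]+[([540,-100,250],s),([500,-120,150],s),([495,-165,98],s)])
    t=b.getvalue(); print(r,z,f,t.count('ERR')); 
    print('\n'.join(l for l in t.split('\n') if 'ERR' in l)[:400])
    if t.count('ERR')<3: print(t)
E
python3 r2.py
```

```text
550 650 0 81
ERR [-243. -302.  864.] [5.1 0.4] [-2.27 -0.37 -1.25  0.84 -0.06  1.89 -2.44]
ERR [-268. -307.  843.] [11.2  1. ] [-2.25 -0.37 -1.25  0.91 -0.08  1.81 -2.43]
ERR [-293. -313.  821.] [21.2  1.9] [-2.21 -0.37 -1.25  0.98 -0.1   1.73 -2.42]
ERR [-318. -318.  800.] [35.1  3.1] [-2.16 -0.37 -1.25  1.05 -0.14  1.66 -2.39]
ERR [-343. -302.  781.] [23.1  2.1] [-2.16 -0.37 -1.25  1.12 -0.12  1.58 -2.37]
ER
550 500 0 79
ERR [-243. -302.  864.] [5.1 0.4] [-2.27 -0.37 -1.25  0.84 -0.06  1.89 -2.44]
ERR [-268. -307.  843.] [11.2  1. ] [-2.25 -0.37 -1.25  0.91 -0.08  1.81 -2.43]
ERR [-293. -313.  821.] [21.2  1.9] [-2.21 -0.37 -1.25  0.98 -0.1   1.73 -2.42]
ERR [-318. -318.  800.] [35.1  3.1] [-2.16 -0.37 -1.25  1.05 -0.14  1.66 -2.39]
ERR [-338. -305.  770.] [20.8  1.9] [-2.21 -0.37 -1.25  1.16 -0.1   1.55 -2.4 ]
ER
600 600 0.3 89
ERR [-243. -302.  864.] [5.1 0.4] [-2.27 -0.37 -1.25  0.84 -0.06  1.89 -2.44]
ERR [-268. -307.  843.] [11.2  1. ] [-2.25 -0.37 -1.25  0.91 -0.08  1.81 -2.43]
ERR [-293. -313.  821.] [21.2  1.9] [-2.21 -0.37 -1.25  0.98 -0.1   1.73 -2.42]
ERR [-318. -318.  8
[... 275 characters left out ...]
2.25 -0.37 -1.25  0.91 -0.08  1.81 -2.43]
ERR [-293. -313.  821.] [21.2  1.9] [-2.21 -0.37 -1.25  0.98 -0.1   1.73 -2.42]
ERR [-318. -318.  800.] [35.1  3.1] [-2.16 -0.37 -1.25  1.05 -0.14  1.66 -2.39]
ERR [-340. -309.  771.] [28.9  2.6] [-2.18 -0.37 -1.25  1.15 -0.12  1.56 -2.39]
ER
520 500 0.6 26
ERR [-243. -302.  864.] [5.1 0.4] [-2.27 -0.37 -1.25  0.84 -0.06  1.89 -2.44]
ERR [-268. -307.  843.] [11.2  1. ] [-2.25 -0.37 -1.25  0.91 -0.08  1.81 -2.43]
ERR [-293. -313.  821.] [21.2  1.9] [-2.21 -0.37 -1.25  0.98 -0.1   1.73 -2.42]
ERR [-318. -318.  800.] [35.1  3.1] [-2.16 -0.37 -1.25  1.05 -0.14  1.66 -2.39]
ERR [-335. -304.  770.] [17.   1.5] [-2.23 -0.37 -1.25  1.17 -0.09  1.55 -2.41]
ER
```

```bash
cat > r3.py <<'E'
from h import *
from ret import *
import time
def simq(q,way,tolp=2.,tolr=.35,st=50):
    x,M=fk(q,p); s0=0; x0=x; n_ok=0; tr=[]
    for X,s in way:
        X=np.array(X,float); n=int(np.ceil(max(np.linalg.norm(X-x0)/st,abs(s-s0)/8,1)))
        for k in range(1,n+1):
            g=k/n; T=x0+(X-x0)*g; N=M@R.from_euler('z',s0+(s-s0)*g,degrees=True).as_matrix()
            q=ik(q,T,N,it=7,lam=2); a,b=fk(q,p); n_ok+=1
            if np.linalg.norm(a-T)>tolp or np.degrees(R.from_matrix(N@b.T).magnitude())>tolr: return n_ok,False,q,tr
        tr.append(q.copy()); x0=X;s0=s
    return n_ok,True,q,tr
def rad(r,az,z): a=np.radians(az); return [r*np.cos(a),r*np.sin(a),z]
if __name__=='__main__':
    q=np.array(ctrl.read_state()['qpos']); s,_=spin(fk(q,p)[1]); g=np.random.default_rng(1); t=time.time(); best=(0,)
    while time.time()-t<400:
        w=[]; azs=[200,150,100,60,20]; sp=np.sort(g.uniform(-.6,1.3,5)); r=g.uniform(420,650,5); z=np.linspace(g.uniform(550,850),g.uniform(300,600),5)
        l1=[g.uniform(-340,-240),g.uniform(-260,-150),g.uniform(780,880)]
        w=[(np.round(l1),0)]+[(np.round(rad(r[i],azs[i],z[i])),round(s*sp[i])) for i in range(5)]+[([540,-90,280],round(s,1)),([490,-120,150],round(s,1)),([495,-165,98],round(s,1))]
        n,ok,qq,tr=simq(q,w)
        key=(ok*1000+n if not ok else 2000-n)
        if key>best[0]:
            best=(key,w,ok,tr); print(key,ok,n,flush=True)
            if ok: break
    for a,b in zip(best[1],best[3]): print(a,b.round(2))
    print(best[1],q)
E
timeout 560 python3 r3.py
```

```text
1944 True 56
(array([-307., -173.,  810.]), 0) [-2.67 -0.33 -0.77  1.21  0.    1.61 -2.29]
(array([-486., -177.,  776.]), -23) [-2.69  0.08 -1.21  1.13  0.5   1.54 -2.19]
(array([-529.,  305.,  697.]), -1) [-2.13  0.16 -0.49  1.22 -0.19  1.24 -1.37]
(array([-89., 506., 619.]), 26) [-1.4   0.21 -0.05  1.35 -0.59  1.6  -0.73]
(array([273., 473., 540.]), 85) [-0.98  0.5   0.28  1.14 -0.59  1.92 -1.09]
(array([401., 146., 461.]), 85) [-0.51  0.44  0.38  1.46 -0.28  1.86 -0.4 ]
([540, -90, 280], np.float64(70.8)) [-0.06  0.8   0.33  1.3  -0.14  1.67  0.24]
([490, -120, 150], np.float64(70.8)) [-0.02  0.89  0.32  1.54 -0.15  1.34  0.3 ]
([495, -165, 98], np.float64(70.8)) [ 0.05  0.98  0.32  1.51 -0.14  1.28  0.35]
[(array([-307., -173.,  810.]), 0), (array([-486., -177.,  776.]), -23), (array([-529.,  305.,  697.]), -1), (array([-89., 506., 619.]), 26), (array([273., 473., 540.]), 85), (array([401., 146., 461.]), 85), ([540, -90, 280], np.float64(70.8)), ([490, -120, 150], np.float64(70.8)), ([495, -165, 98], np.float64(70.8))] [-2.26338903 -0.37395092 -1.24687317  0.74281406 -0.06925022  1.98080141
 -2.4415646 ]
```

```bash
cat > gen.py <<'E'
from r3 import *
import json,sys
W=json.load(open('way.json')); M0=np.array(W['M0'])
def gen(i,step=45,grip=.85):
    s=ctrl.read_state(); M=R.from_euler('xyz',s['tool_rot']).as_matrix(); x=np.array(s['eef_pos'])
    rel=M0.T@M; s0=np.degrees(np.arctan2(rel[1,0],rel[0,0])); print('at',x.round(),'spin',s0.round(1),'drift',np.degrees(np.arccos(min(1,rel[2,2]))).round(2),'F',np.round(spin(M),1),'w',round(s['width'],1),'f',np.round(s['force']),'q',s['qpos'].round(2))
    out=[];sc=s0;xc=x
    for j in range(i,len(W['way'])):
        X,sp=W['way'][j]; X=np.array(X); n=int(np.ceil(max(np.linalg.norm(X-xc)/step,abs(sp-sc)/7.5,1)))
        for k in range(1,n+1):
            g=k/n; d=M.T@(xc+(X-xc)*g-x)/10; out.append([grip,*[round(float(v),1) for v in d],round(float(sc+(sp-sc)*g-s0),1)])
        xc=X;sc=sp
        print('wp',j,'ends row',len(out))
        if len(out)>=10: break
    print(out[:10])
if __name__=='__main__': gen(int(sys.argv[1]))
E
python3 - <<'E'
from r3 import *
import json
w=[([-307,-173,810],0),([-486,-177,776],-23),([-529,305,697],-1),([-89,506,619],26),([273,473,540],85),([401,146,461],85),([540,-90,280],70.8)]
json.dump(dict(M0=R.from_euler('xyz',ctrl.read_state()['tool_rot']).as_matrix().tolist(),way=w),open('way.json','w'))
E
python3 gen.py 0
```

```text
at [-221. -296.  887.] spin 0.0 drift 0.0 F [70.8  1.3] w 28.1 f [-0.  0. -0.] q [-2.26 -0.37 -1.25  0.74 -0.07  1.98 -2.44]
wp 0 ends row 4
wp 1 ends row 9
wp 2 ends row 20
[[0.85, 1.7, 2.5, 2.9, -0.0], [0.85, 3.4, 5.0, 5.9, -0.0], [0.85, 5.1, 7.5, 8.8, -0.0], [0.85, 6.8, 10.0, 11.8, -0.0], [0.85, 9.1, 8.9, 14.3, -4.6], [0.85, 11.4, 7.8, 16.9, -9.2], [0.85, 13.8, 6.7, 19.5, -13.8], [0.85, 16.1, 5.6, 22.1, -18.4], [0.85, 18.4, 4.5, 24.6, -23.0], [0.85, 19.9, 8.5, 25.7, -21.0]]
```

play_rows(
  targets=[
    [0.85,1.7,2.5,2.9,0],
    [0.85,3.4,5,5.9,0],
    [0.85,5.1,7.5,8.8,0],
    [0.85,6.8,10,11.8,0],
    [0.85,9.1,8.9,14.3,-4.6],
    [0.85,11.4,7.8,16.9,-9.2],
    [0.85,13.8,6.7,19.5,-13.8],
    [0.85,16.1,5.6,22.1,-18.4],
    [0.85,18.4,4.5,24.6,-23],
    [0.85,18.4,4.5,24.6,-23],
  ],
)

```text
clock: 20.45
eef_pos: [-491.9, -172.5, 770.0]
tool_rot: [3.071, -0.586, -3.102]
force: [-0.2, 1.0, -1.5]
width: 28.7
gripper_force: 59.5
```

```bash
python3 gen.py 2
```

```text
at [-492. -172.  770.] spin -22.9 drift 0.69 F [93.7  1.6] w 28.7 f [-0.  1. -2.] q [-2.7   0.07 -1.17  1.15  0.48  1.53 -2.18]
wp 2 ends row 11
[[0.85, -0.2, 4.3, 0.9, 2.0], [0.85, -0.5, 8.6, 1.9, 4.0], [0.85, -0.7, 12.9, 2.8, 6.0], [0.85, -0.9, 17.2, 3.8, 8.0], [0.85, -1.2, 21.5, 4.7, 10.0], [0.85, -1.4, 25.8, 5.7, 12.0], [0.85, -1.6, 30.1, 6.6, 13.9], [0.85, -1.9, 34.4, 7.6, 15.9], [0.85, -2.1, 38.6, 8.5, 17.9], [0.85, -2.3, 42.9, 9.5, 19.9]]
```

Tracks the simulation exactly.

play_rows(
  targets=[
    [0.85,-0.2,4.3,0.9,2],
    [0.85,-0.5,8.6,1.9,4],
    [0.85,-0.7,12.9,2.8,6],
    [0.85,-0.9,17.2,3.8,8],
    [0.85,-1.2,21.5,4.7,10],
    [0.85,-1.4,25.8,5.7,12],
    [0.85,-1.6,30.1,6.6,14],
    [0.85,-1.9,34.4,7.6,16],
    [0.85,-2.1,38.6,8.5,18],
    [0.85,-2.3,43,9.5,20],
  ],
)

```text
clock: 21.45
eef_pos: [-521.1, 259.7, 709.2]
tool_rot: [-2.978, -0.579, 2.763]
force: [-1.0, 0.9, -0.0]
width: 28.8
gripper_force: 59.6
```

```bash
python3 gen.py 3
```

```text
at [-521.  260.  709.] spin -2.9 drift 0.14 F [73.7  1.4] w 28.8 f [-1.  1. -0.] q [-2.15  0.1  -0.5   1.26 -0.19  1.25 -1.39]
wp 3 ends row 12
[[0.85, -2.6, 3.1, -1.3, 2.4], [0.85, -5.2, 6.1, -2.6, 4.8], [0.85, -7.7, 9.2, -3.9, 7.2], [0.85, -10.3, 12.3, -5.2, 9.6], [0.85, -12.9, 15.3, -6.5, 12.1], [0.85, -15.5, 18.4, -7.8, 14.5], [0.85, -18.0, 21.5, -9.1, 16.9], [0.85, -20.6, 24.5, -10.4, 19.3], [0.85, -23.2, 27.6, -11.7, 21.7], [0.85, -25.8, 30.7, -13.0, 24.1]]
```

play_rows(
  targets=[
    [0.85,-2.6,3.1,-1.3,2.4],
    [0.85,-5.2,6.1,-2.6,4.8],
    [0.85,-7.7,9.2,-3.9,7.2],
    [0.85,-10.3,12.3,-5.2,9.6],
    [0.85,-12.9,15.3,-6.5,12],
    [0.85,-15.5,18.4,-7.8,14.5],
    [0.85,-18,21.5,-9.1,17],
    [0.85,-20.6,24.5,-10.4,19.3],
    [0.85,-23.2,27.6,-11.7,21.7],
    [0.85,-25.8,30.7,-13,24],
  ],
)

```text
clock: 22.45
eef_pos: [-159.8, 465.0, 633.4]
tool_rot: [-2.743, -0.461, 2.298]
force: [-0.4, -0.4, 0.2]
width: 28.2
gripper_force: 59.6
```

```bash
python3 gen.py 3
```

```text
at [-160.  465.  633.] spin 21.1 drift 0.13 F [49.7  1.4] w 28.2 f [-0. -0.  0.] q [-1.56  0.12 -0.03  1.42 -0.59  1.54 -0.76]
wp 3 ends row 2
wp 4 ends row 11
[[0.85, -1.1, 3.8, -1.3, 2.4], [0.85, -2.1, 7.6, -2.6, 4.9], [0.85, -5.1, 9.9, -4.1, 11.5], [0.85, -8.2, 12.3, -5.7, 18.0], [0.85, -11.2, 14.6, -7.3, 24.6], [0.85, -14.2, 17.0, -8.8, 31.1], [0.85, -17.3, 19.3, -10.4, 37.7], [0.85, -20.3, 21.7, -11.9, 44.2], [0.85, -23.3, 24.0, -13.5, 50.8], [0.85, -26.4, 26.3, -15.0, 57.3]]
```

play_rows(
  targets=[
    [0.85,-1.1,3.8,-1.3,2.4],
    [0.85,-2.1,7.6,-2.6,5],
    [0.85,-5.1,9.9,-4.1,11.5],
    [0.85,-8.2,12.3,-5.7,18],
    [0.85,-11.2,14.6,-7.3,24.6],
    [0.85,-14.2,17,-8.8,31],
    [0.85,-17.3,19.3,-10.4,37.7],
    [0.85,-20.3,21.7,-11.9,44.2],
    [0.85,-23.3,24,-13.5,50.8],
    [0.85,-26.4,26.3,-15,57.3],
  ],
)

```text
clock: 23.45
eef_pos: [232.5, 476.4, 548.2]
tool_rot: [-2.544, 0.054, 1.406]
force: [0.8, 0.6, -0.7]
width: 28.0
gripper_force: 59.6
```

```bash
python3 gen.py 4; python3 gen.py 5
```

```text
at [233. 476. 548.] spin 78.6 drift 0.11 F [-7.8  1.3] w 28.0 f [ 1.  1. -1.] q [-1.07  0.45  0.33  1.2  -0.6   1.9  -1.01]
wp 4 ends row 1
wp 5 ends row 9
wp 6 ends row 17
[[0.85, 0.4, 3.8, -1.6, 6.4], [0.85, -3.3, 6.3, -1.9, 6.4], [0.85, -7.0, 8.9, -2.2, 6.4], [0.85, -10.8, 11.4, -2.5, 6.4], [0.85, -14.5, 13.9, -2.7, 6.4], [0.85, -18.2, 16.4, -3.0, 6.4], [0.85, -21.9, 19.0, -3.3, 6.4], [0.85, -25.6, 21.5, -3.6, 6.4], [0.85, -29.3, 24.0, -3.9, 6.4], [0.85, -31.8, 27.2, -3.1, 4.7]]
at [233. 476. 548.] spin 78.6 drift 0.11 F [-7.8  1.3] w 28.0 f [ 1.  1. -1.] q [-1.07  0.45  0.33  1.2  -0.6   1.9  -1.01]
wp 5 ends row 9
wp 6 ends row 17
[[0.85, -3.3, 2.7, -0.4, 0.7], [0.85, -6.5, 5.3, -0.9, 1.4], [0.85, -9.8, 8.0, -1.3, 2.1], [0.85, -13.0, 10.7, -1.7, 2.9], [0.85, -16.3, 13.3, -2.1, 3.6], [0.85, -19.5, 16.0, -2.6, 4.3], [0.85, -22.8, 18.7, -3.0, 5.0], [0.85, -26.1, 21.4, -3.4, 5.7], [0.85, -29.3, 24.0, -3.9, 6.4], [0.85, -31.8, 27.2, -3.1, 4.7]]
```

play_rows(
  targets=[
    [0.85,0.4,3.8,-1.6,6.4],
    [0.85,-3.3,6.3,-1.9,6.4],
    [0.85,-7,8.9,-2.2,6.4],
    [0.85,-10.8,11.4,-2.5,6.4],
    [0.85,-14.5,13.9,-2.7,6.4],
    [0.85,-18.2,16.4,-3,6.4],
    [0.85,-21.9,19,-3.3,6.4],
    [0.85,-25.6,21.5,-3.6,6.4],
    [0.85,-29.3,24,-3.9,6.4],
    [0.85,-31.8,27.2,-3.1,4.7],
  ],
)

```text
clock: 24.45
eef_pos: [419.5, 115.2, 438.1]
tool_rot: [-2.551, 0.097, 1.34]
force: [0.1, 0.8, -0.3]
width: 28.8
gripper_force: 59.6
```

```bash
python3 gen.py 6
```

```text
at [419. 115. 438.] spin 83.1 drift 0.28 F [-12.3   1.4] w 28.8 f [ 0.  1. -0.] q [-0.48  0.49  0.44  1.46 -0.27  1.83 -0.27]
wp 6 ends row 7
[[0.85, -2.2, 3.3, 0.8, -1.8], [0.85, -4.5, 6.7, 1.5, -3.5], [0.85, -6.7, 10.0, 2.3, -5.3], [0.85, -8.9, 13.3, 3.0, -7.0], [0.85, -11.1, 16.7, 3.8, -8.8], [0.85, -13.4, 20.0, 4.6, -10.5], [0.85, -15.6, 23.3, 5.3, -12.3]]
```

play_rows(
  targets=[
    [0.85,-2.2,3.3,0.8,-1.8],
    [0.85,-4.5,6.7,1.5,-3.5],
    [0.85,-6.7,10,2.3,-5.3],
    [0.85,-8.9,13.3,3,-7],
    [0.85,-11.1,16.7,3.8,-8.8],
    [0.85,-13.4,20,4.6,-10.5],
    [0.85,-15.6,23.3,5.3,-12.3],
  ],
)

```text
clock: 25.15
eef_pos: [539.4, -87.8, 277.7]
tool_rot: [-2.541, -0.024, 1.521]
force: [-0.4, -0.3, -0.6]
width: 28.2
gripper_force: 59.5
```

```bash
python3 - <<'E'
import json
w=json.load(open('way.json')); w['way'].append(([496,-100,101],71)); json.dump(w,open('way.json','w'))
E
python3 gen.py 7
```

```text
at [539. -88. 278.] spin 70.6 drift 0.05 F [0.2 1.3] w 28.2 f [-0. -0. -1.] q [-0.09  0.81  0.38  1.3  -0.17  1.67  0.26]
wp 7 ends row 5
[[0.85, -0.4, 1.3, 3.4, 0.1], [0.85, -0.7, 2.6, 6.8, 0.2], [0.85, -1.1, 3.9, 10.2, 0.2], [0.85, -1.5, 5.2, 13.6, 0.3], [0.85, -1.9, 6.4, 17.0, 0.4]]
```

play_rows(
  targets=[
    [0.85,-0.4,1.3,3.4,0],
    [0.85,-0.7,2.6,6.8,0],
    [0.85,-1.1,3.9,10.2,0],
    [0.85,-1.5,5.2,13.6,0],
    [0.85,-1.9,6.4,17,0],
    [0.85,-1.9,6.4,17,0],
  ],
)

```text
clock: 25.75
eef_pos: [491.3, -98.7, 98.9]
tool_rot: [-2.532, -0.024, 1.519]
force: [0.3, -0.1, 0.4]
width: 28.4
gripper_force: 59.6
```

```bash
cat > look.py <<'E'
from ret import *
from h import *
CE=np.array([486.7,-199.5,94])
def look(name=None):
    s=ctrl.read_state(); M=R.from_euler('xyz',s['tool_rot']).as_matrix(); x=np.array(s['eef_pos'])
    print('at',x.round(1),'F',np.round(spin(M),2),'w',s['width'],'f',s['force'].round(1))
    for n in('side','top'):
        im,d=ctrl.get_image(n)
        if name and n=='side': cv2.imwrite('pics/'+name,cv2.resize(im[130:250,270:390,::-1],None,fx=5,fy=5,interpolation=cv2.INTER_CUBIC))
        for k in('clip','board'):
          for r in ctrl.trace(n,k)[:2]:
            v,u=np.nonzero(r['pixels']&(d>0)); 
            if len(u)<5: continue
            Q=pts(n,d,u,v); 
            if np.linalg.norm(np.median(Q,0)-x)>150: continue
            L=(Q-x)@M; B=(Q-CE)@F
            print(n,k,round(r['confidence'],2),len(u),'tool',np.percentile(L,3,0).round(),np.percentile(L,50,0).round(),np.percentile(L,97,0).round(),'edgefr(by,bx,-bz)',np.percentile(B,3,0).round(),np.percentile(B,50,0).round(),np.percentile(B,97,0).round())
            if k=='clip': np.save('clip_%s.npy'%n,L)
if __name__=='__main__':
    import sys; look(sys.argv[1] if len(sys.argv)>1 else None)
E
python3 look.py s4.png
```

```text
at [491.3 -98.7  98.9] F [0.1  1.44] w 28.41637534600467 f [ 0.3 -0.1  0.4]
side clip 0.6 235 tool [-54. -17.  -8.] [ -7. -13.   5.] [15. 12. 20.] edgefr(by,bx,-bz) [ 47. -20. -12.] [ 94. -15.   1.] [116.  10.  16.]
top clip 0.67 197 tool [-53. -12. -19.] [-34.  -7. -10.] [-16.  13.  11.] edgefr(by,bx,-bz) [ 48. -14. -22.] [ 66.  -9. -13.] [85. 11.  8.]
```

View pics/s4.png

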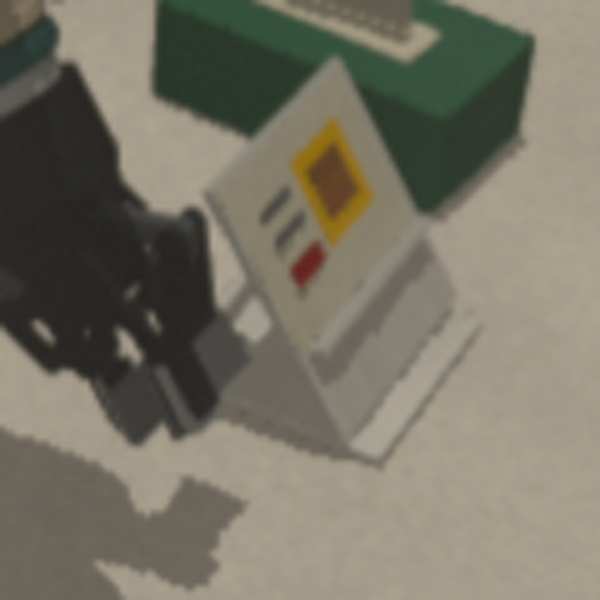

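play_rows(
  targets=[
    [0.85,-1,0.2,-0.2,0],
    [0.85,-2,0.3,-0.4,0],
    [0.85,-3,0.3,-0.4,0],
    [0.85,-3.3,0.3,-0.4,0],
    [0.85,-3.3,0.3,-0.4,0],
  ],
)

```text
clock: 26.55
eef_pos: [497.6, -133.9, 103.4]
tool_rot: [-2.542, -0.024, 1.518]
force: [-0.6, 0.7, -0.6]
width: 28.5
gripper_force: 59.6
```

```bash
python3 - <<'E'
from look import *
s=ctrl.read_state(); x=np.array(s['eef_pos']); print('edge',((x-CE)@F).round(1),s['force'])
a=[]
for n,(u0,v0,u1,v1) in(('side',(295,140,355,220)),('top',(270,200,330,260))):
    im,d=ctrl.get_image(n); a.append(cv2.resize(im[v0:v1,u0:u1,::-1],(400,int(400*(v1-v0)/(u1-u0))),interpolation=cv2.INTER_CUBIC))
h=max(i.shape[0] for i in a); a=[cv2.copyMakeBorder(i,0,h-i.shape[0],0,0,cv2.BORDER_CONSTANT) for i in a]
cv2.imwrite('pics/b5.png',np.hstack(a))
E
```

```text
edge [ 66.    1.7 -12.3] [-0.62409049  0.70518001 -0.5722079 ]
```

View pics/b5.png

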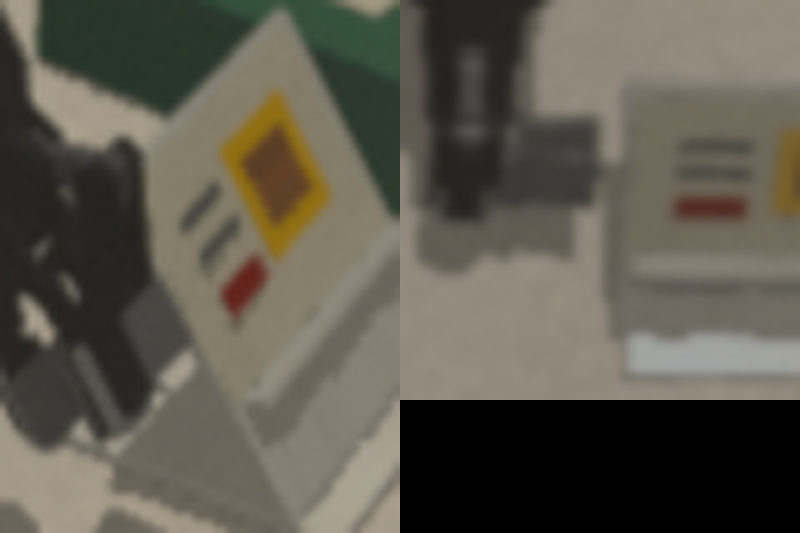

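play_rows(
  targets=[
    [0.85,-0.4,-0.1,0.2,0],
    [0.85,-0.8,-0.1,0.3,0],
    [0.85,-1.2,-0.1,0.3,0],
    [0.85,-1.2,-0.1,0.3,0],
  ],
)

```text
clock: 27.05
eef_pos: [494.6, -145.6, 101.2]
tool_rot: [-2.542, -0.023, 1.519]
force: [-0.8, -0.7, -0.5]
width: 28.7
gripper_force: 59.6
```

```bash
python3 - <<'E'
from look import *
s=ctrl.read_state(); x=np.array(s['eef_pos']); print('edge',((x-CE)@F).round(1),(s['force']@F).round(1),s['width'])
E
```

```text
edge [54.2  0.8 -9.1] [-0.7 -0.4  0.8] 28.703893567573857
```

play_rows(
  targets=[
    [0.85,-0.4,0,0,0],
    [0.85,-0.8,0,0,0],
    [0.85,-1.2,0,0,0],
    [0.85,-1.5,0,0,0],
    [0.85,-1.5,0,0,0],
  ],
)

```text
clock: 27.55
eef_pos: [493.9, -160.3, 100.8]
tool_rot: [-2.542, -0.024, 1.519]
force: [-0.8, 0.1, -1.1]
width: 28.3
gripper_force: 59.6
```

```bash
python3 - <<'E'
from look import *
s=ctrl.read_state(); x=np.array(s['eef_pos']); print('edge',((x-CE)@F).round(1),(s['force']@F).round(1),s['width'])
a=[]
for n,(u0,v0,u1,v1) in(('side',(295,140,355,220)),('top',(270,200,330,260))):
    im,d=ctrl.get_image(n); a.append(cv2.resize(im[v0:v1,u0:u1,::-1],(400,int(400*(v1-v0)/(u1-u0))),interpolation=cv2.INTER_CUBIC))
h=max(i.shape[0] for i in a); a=[cv2.copyMakeBorder(i,0,h-i.shape[0],0,0,cv2.BORDER_CONSTANT) for i in a]
cv2.imwrite('pics/b6.png',np.hstack(a))
E
```

```text
edge [39.5  0.9 -8.7] [ 0.  -0.   1.3] 28.342687789927368
```

View pics/b6.png

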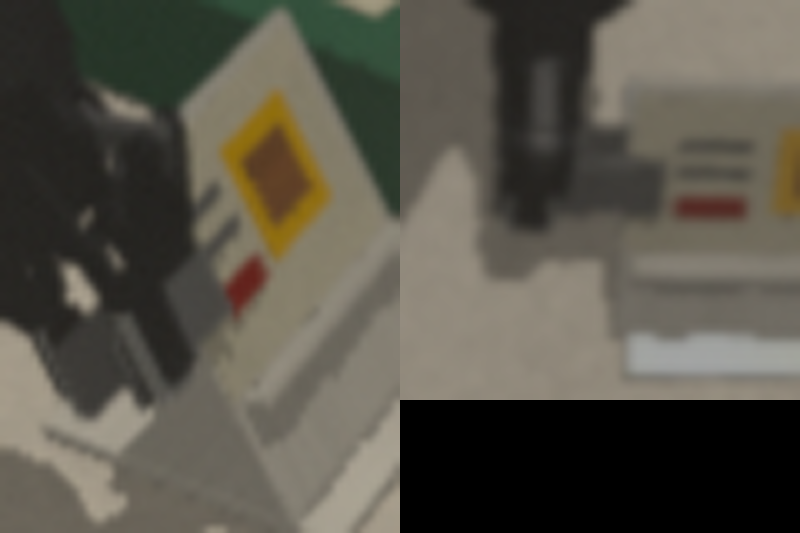

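play_rows(
  targets=[
    [0.6,0,0,0,0],
    [0.55,0,0,0,0],
    [0.5,0,0,0,0],
    [0.4,0,0,0,0],
    [0.3,0,0,0,0],
    [0.25,0,0,0,0],
    [0.25,0,0,0,0],
    [0.25,0,0,0,0],
  ],
)

```text
clock: 28.45
eef_pos: [494.1, -159.6, 100.8]
tool_rot: [-2.542, -0.024, 1.519]
force: [0.3, 0.6, 0.5]
width: 64.1
gripper_force: 0.0
```

```bash
python3 - <<'E'
from look import *
s=ctrl.read_state(); x=np.array(s['eef_pos']); print('edge',((x-CE)@F).round(1),(s['force']@F).round(1),s['width'],s['gripper_force'])
E
```

```text
edge [40.2  1.  -8.8] [ 0.6 -0.  -0.6] 64.1463192583348 0.0
```

play_rows(
  targets=[
    [0.25,1,0,0,0],
    [0.25,2.5,0,0,0],
    [0.25,4.5,0,0,0],
    [0.25,7,0,0,0],
    [0.25,10,0,-2,0],
    [0.25,12,0,-6,0],
    [0.25,14,0,-10,0],
    [0.25,16,0,-13,0],
    [0.25,16,0,-13,0],
  ],
)

```text
clock: 29.35
eef_pos: [578.8, -0.3, 214.8]
tool_rot: [-2.55, -0.029, 1.527]
force: [0.4, -0.6, 0.1]
width: 64.2
gripper_force: 0.0
```

```bash
python3 - <<'E'
from look import *
a=[]
for n,(u0,v0,u1,v1) in(('side',(295,140,355,220)),('top',(270,200,330,260))):
    im,d=ctrl.get_image(n); a.append(cv2.resize(im[v0:v1,u0:u1,::-1],(400,int(400*(v1-v0)/(u1-u0))),interpolation=cv2.INTER_CUBIC))
    for r in ctrl.trace(n,'clip')[:2]:
        v,u=np.nonzero(r['pixels']&(d>0)); Q=pts(n,d,u,v); print(n,r['confidence'],np.median((Q-CE)@F,0).round(),np.percentile((Q-CE)@F,[3,97],0).round())
h=max(i.shape[0] for i in a); a=[cv2.copyMakeBorder(i,0,h-i.shape[0],0,0,cv2.BORDER_CONSTANT) for i in a]
cv2.imwrite('pics/b7.png',np.hstack(a)); print(ctrl.read_state()['eef_pos'],ctrl.read_state()['force'])
E
```

```text
side 0.79 [255. -96. 153.] [[ 232. -119.  130.]
 [ 267.  -61.  181.]]
side 0.58 [ 34. -10.  -6.] [[ -8. -19. -18.]
 [ 55.  14.  10.]]
top 0.57 [243. -90. 146.] [[ 230. -111.  127.]
 [ 259.  -63.  167.]]
top 0.54 [ 26.  -5. -12.] [[ -8. -14. -21.]
 [ 53.  18.   7.]]
[574.11161228  -5.91687601 211.08480674] [ 0.11950219  0.3135358  -0.45272762]
```

View pics/b7.png

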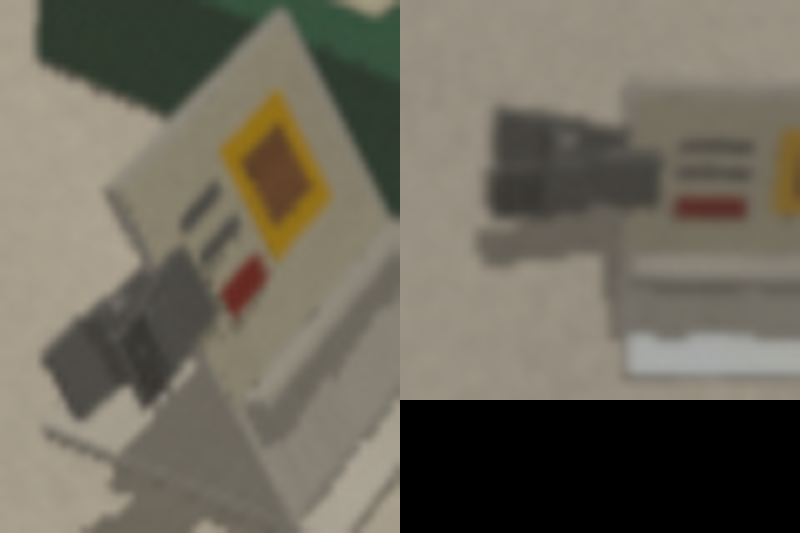

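The clip grips the card's edge squarely, about halfway up (side view around (150,320), top view around (570,165)). The gripper is well clear.

```bash
python3 -c "
from cell import ctrl
print(ctrl.finish_job())"
```

```text
the job is handed in; nothing more can be done
None
```

The spring clip is on the price card's slanting edge facing the dispenser, about halfway up and square to the board to within about 2°. It holds by itself with the robot clear; I handed the job in at about 30 s of the 53 s allowed.

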